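Weigh down the freshly veneered plaques

ROBOT

A 7-joint arm with a two-finger parallel gripper is mounted at the origin on the work surface. World frame = base frame: x ahead of the robot, y to its left, z up, the work surface at z = 0. Lengths are in m, angles in rad, forces in N, time in s.
With the tool pointing down it reaches from about 0.425 to 0.925 m from the base axis. Payload 6.8 kg.
Tool frame: the origin (TCP) lies midway between the tips of the shut fingers; the grasp point (between the pads) lies 19 mm behind it; y points along the fingers, z is the direction in which the jaws open and shut, and the axes are right-handed (so a half turn about y gives the same grasp; the last joint's range is limited). The gripper opens to 85 mm and grips with 20 to 120 N. Pads are 22 mm wide; open, the fingers measure 114 mm over their backs; the gripper's body (76 mm by 85 mm) begins 54 mm behind the grasp point. The pads swing forward as they close: fully open they stand 13 mm farther back than shut.
Start: joints at [1.24, 0.477, 0.022, 1.555, -0.011, 1.109, -0.083], TCP at [0.149, -0.658, 0.231] pointing down, gripper open.
Joint ranges: [-2.96, 2.96], [-0.34, 2.1], [-1.41, 1.46], [0.24, 2.44], [-1.37, 4.51], [0.17, 1.92], [-2.96, 2.96]. Speed limits (rad/s): [2.39, 2.39, 3.14, 3.14, 3.14, 3.14, 3.14].

INTERFACE

Orientations are given as a rotation vector (axis times angle).
In Python, from bench import r gives the robot as it stands.
- The arm moves only by the tool send_rows, never from a script. Its argument "rows" is text: rows parted by semicolons, each of 6 numbers parted by spaces: the shift along the world's x, y, z in m, then the turn, a rotation vector about the world's x, y, z in rad. A call has 1 to 20 rows; each row shifts and turns the commanded pose from where the row before left it; what a row does not reach is not made up. A row lasts 1/10 s, in which the tool goes at most 50 mm and 8.59 degrees, less where a joint would pass 70% of its speed; a pose out of reach is approached as far as the arm can. A call is refused whole if a number of a shift passes 0.05 or a number of a turn 0.15, either way. A call with a gripper value outside its range is refused whole. "grip" is the finger opening in m, from 0 to 0.0854, set as the call begins (left out, the last holds). The fingers move at their own pace and stop on an object; "grip_force" is the grip in N (left out, the last holds). Time passes only in rows, so rows that do not move let the fingers close. It gives the time, the measured TCP pose, the force and the opening at its end, in the units of the state.
- r.get_obs(): the state, without advancing time (a new reading comes with each control period).
- r.grab_frame(name): name is "scene" or "top"; returns a dict with "pixels" (420x560x3 uint8, red, green, blue), "intrinsics" (3x3 intrinsics, pixels), "position" and "orientation" of the camera in the world. Camera axes: x right, y up, looking along -z (the intrinsics and any distortion apply to the point x, -y, -z); pixel columns grow to the right and rows downward; lengths in m; the calibration is good to about 2 mm. A picture is of the moment at which its call begins. There is no depth.
- r.hand_in(): hands the job in, once; it reports no verdict.
The state is a dict: "clock": time; "joints": joint angles; "qvel": joint speeds; "tau": joint torques, N m; "tcp_pos": TCP position; "orientation": TCP orientation; "contact_force": force on the tool from outside, world axes, zero at the start; "moment": the same for the moment, N m; "grip_width": finger opening in m.
Only numpy, scipy, OpenCV 4.12 (cv2) and the standard library are available. Lean on these libraries where they do the work, as an engineer would, in place of code of your own. Each camera call takes 0.05 s, during which the arm holds its last target.

TASK

Press the freshly veneered plaques while their glue sets: on every plaque on the bench lay a caul, centred and square so that it covers the veneer patch, and in the middle of each caul gently set one steel weight upright, plucked from the pocket tray in the chest's drawer. Pull the drawer open by its handle to get at the weights and leave it pushed fully shut. Spare cauls and weights may stay where they are; do not knock over the glue bottle or the brush jar.

Things in the scene. Friction and masses are not known exactly. Their poses are not given: they have to be found in the camera images.
- chest_drawer0 (a joint): travel of the chest's only drawer in m, 0 shut, 0.197 at its stop; it slides out horizontally from the chest's front, towards the robot, along minus x of chest; runs with about 2 N of friction and stays where it is left
- chest_drawer0_handle (a point): middle of the drawer's handle: a level steel bar of diameter 11 mm and length 120 mm, parallel to the drawer front, its centre line 35 mm in front of it, 95 mm above the bench and 23 mm below the chest's top; moves with the drawer
- chest: fixed wooden bench-top drawer chest, 280 mm deep, 370 mm wide, 118 mm high, with one drawer; origin at the centre of its underside, x pointing from its front to its back, y to its left side seen from the robot, z up. A tin and a pack of abrasive lie on the rear half of its top
- tray_mid (a point): centre of the top face of the dark wooden pocket tray fixed in the drawer behind its 15 mm thick front, 42 mm above the bench; axes as the chest's. Four round pockets in a row, diameter 53 mm and 15 mm deep, at y = -102, -34, 34 and 102 mm from here. Drawer sides rise to 96 mm, its front to 106 mm above the bench; the weights are clear of the chest's top from 0.09 m of travel, 0.12 m gives room
- plaque0: freshly veneered plaque lying flat on the bench, light wood, 116 x 76 x 12 mm, with a dark veneer patch of 76 x 40 mm in the middle of its top; origin at the centre of its underside, x along the 116 mm, z up; loose, 0.08 kg; two or three of the three plaques are there
- plaque1: freshly veneered plaque lying flat on the bench, light wood, 116 x 76 x 12 mm, with a dark veneer patch of 76 x 40 mm in the middle of its top; origin at the centre of its underside, x along the 116 mm, z up; loose, 0.08 kg; two or three of the three plaques are there
- plaque2: freshly veneered plaque lying flat on the bench, light wood, 116 x 76 x 12 mm, with a dark veneer patch of 76 x 40 mm in the middle of its top; origin at the centre of its underside, x along the 116 mm, z up; loose, 0.08 kg; two or three of the three plaques are there
- caul0: caul: a plain brown hardwood pressing block with a cork sole, 96 x 56 x 22 mm, lying flat on the bench, no veneer patch; origin at the centre of its underside, x along the 96 mm, z up; loose, about 0.11 kg
- caul1: caul: a plain brown hardwood pressing block with a cork sole, 96 x 56 x 22 mm, lying flat on the bench, no veneer patch; origin at the centre of its underside, x along the 96 mm, z up; loose, about 0.11 kg
- caul2: caul: a plain brown hardwood pressing block with a cork sole, 96 x 56 x 22 mm, lying flat on the bench, no veneer patch; origin at the centre of its underside, x along the 96 mm, z up; loose, about 0.11 kg
- weight0: steel pressing weight, about 0.5 kg: a disc of diameter 50 mm and height 32 mm with a plain grip knob of diameter 20 mm on top, 62 mm high in all; origin at the centre of its underside, z up; at the start it stands in a tray pocket in the drawer, underside 27 mm above the bench; three or four of the four weights are there
- weight1: steel pressing weight, about 0.5 kg: a disc of diameter 50 mm and height 32 mm with a plain grip knob of diameter 20 mm on top, 62 mm high in all; origin at the centre of its underside, z up; at the start it stands in a tray pocket in the drawer, underside 27 mm above the bench; three or four of the four weights are there
- weight2: steel pressing weight, about 0.5 kg: a disc of diameter 50 mm and height 32 mm with a plain grip knob of diameter 20 mm on top, 62 mm high in all; origin at the centre of its underside, z up; at the start it stands in a tray pocket in the drawer, underside 27 mm above the bench; three or four of the four weights are there
- weight3: steel pressing weight, about 0.5 kg: a disc of diameter 50 mm and height 32 mm with a plain grip knob of diameter 20 mm on top, 62 mm high in all; origin at the centre of its underside, z up; at the start it stands in a tray pocket in the drawer, underside 27 mm above the bench; three or four of the four weights are there
- glue: bystander: glue bottle, diameter 58 mm, 150 mm high, standing; origin at the centre of its underside
- brush_jar: bystander: steel jar with brushes, diameter 76 mm, about 170 mm high, standing; origin at the centre of its underside
Mind the look-alikes: they are no part of the job. What is shaped like the plaque0 but pink is not meant.

How it is judged:
By the outcome, as a careful person would: the job done as asked, in the order asked, and still so for the second after the job is handed in, with the robot touching nothing.
Of plaque0, plaque1, plaque2 only 2 to 3 are there at a start; the rules pass over those that are not, and their reading is None.
Of weight0, weight1, weight2, weight3 only 3 to 4 are there at a start; the rules pass over those that are not, and their reading is None.
At some moment in a run one of plaque0, plaque1, plaque2 may be knocked a few centimetres aside while the robot is not near it.
It also fails if it takes over 210 s, if anything falls off the work surface, if the arm or the gripper's body presses on something with over 40 N, if the wrist force passes 120 N, or if a joint passes its speed limit or range.

## Working session

There is one attempt and no reset: what is moved stays moved. The work goes in short steps, Python scripts to look and compute and a tool call to move; the robot and the scene stay as the last step left them, time stands still between calls to the robot, and variables do not carry over. Pictures are saved under pics/ and viewed, and the job is handed in when it is done.

Besides the shell and the picture viewer there is one more tool, called after "Request:" in YAML: its name, and indented under it one key for each argument. send_rows: Moves the arm, as the interface text tells. Its arguments: {"type":"object","properties":{"rows":{"type":"string"},"grip":{"type":"number"},"grip_force":{"type":"number"}},"required":["rows"]}

```bash
ls; mkdir -p pics
cat > h.py <<'E'
import numpy as np, cv2
from bench import r
from scipy.spatial.transform import Rotation as R
def save(name,fn):
    f=r.grab_frame(name); np.savez(''+fn+'.npz',**{k:np.array(v) for k,v in f.items()})
    cv2.imwrite('pics/'+fn+'.png',f['pixels'][:,:,::-1]); return f
def load(fn):
    return dict(np.load(''+fn+'.npz'))
def rot(f):
    o=np.array(f['orientation']);
    return o if o.shape==(3,3) else (R.from_rotvec(o).as_matrix() if o.size==3 else R.from_quat(o).as_matrix())
def ray(f,uv):
    K=f['intrinsics']; uv=np.atleast_2d(uv).astype(float)
    d=np.c_[(uv[:,0]-K[0,2])/K[0,0],-(uv[:,1]-K[1,2])/K[1,1],-np.ones(len(uv))]
    return np.array(f['position']),d@rot(f).T
def onz(f,uv,z):
    p,d=ray(f,uv); return p+d*((z-p[2])/d[:,2])[:,None]
def proj(f,P):
    P=np.atleast_2d(P); c=(P-np.array(f['position']))@rot(f); K=f['intrinsics']
    return np.c_[K[0,0]*c[:,0]/-c[:,2]+K[0,2],K[1,1]*-c[:,1]/-c[:,2]+K[1,2]]
E
python3 - <<'E'
from h import *
for n in('scene','top'):
    f=save(n,n+'0'); print(n,f['intrinsics'],f['position'],f['orientation'],[k for k in f])
print(r.get_obs())
E
```

```text
pics
scene [[389.26916937   0.         272.39209268]
 [  0.         389.26916937 202.91891253]
 [  0.           0.           1.        ]] [1.08777737 0.34077662 0.89775577] [0.42706908 0.69496333 1.92752125] ['pixels', 'intrinsics', 'position', 'orientation']
top [[387.83605661   0.         285.41290114]
 [  0.         387.83605661 204.40740877]
 [  0.           0.           1.        ]] [0.27033133 0.00617123 1.27838995] [ 0.15817034 -0.14281019 -1.55304886] ['pixels', 'intrinsics', 'position', 'orientation']
{'clock': 0.1, 'joints': array([ 1.2398731 ,  0.47774186,  0.02232004,  1.55635499, -0.01149333,
        1.1093319 , -0.08314084]), 'qvel': array([ 1.09273129e-03, -1.93534586e-03, -4.07651480e-04, -1.48116421e-03,
        3.51138414e-05, -1.31747157e-03,  6.62997895e-04]), 'tau': array([ 4.75604684e-03, -5.97755706e+01,  1.61398150e+00, -2.81950361e+01,
        1.28613354e-02,  5.09495119e-03, -9.36057205e-06]), 'tcp_pos': array([ 0.14904265, -0.65777709,  0.23040513]), 'orientation': array([-0.23568237,  2.10548628, -2.10193022]), 'contact_force': array([-0.02035695, -0.16301725, -0.36235261]), 'moment': array([-0.05777604, -0.02529188,  0.00936635]), 'grip_width': 0.08573227086312514}
```

View pics/scene0.png

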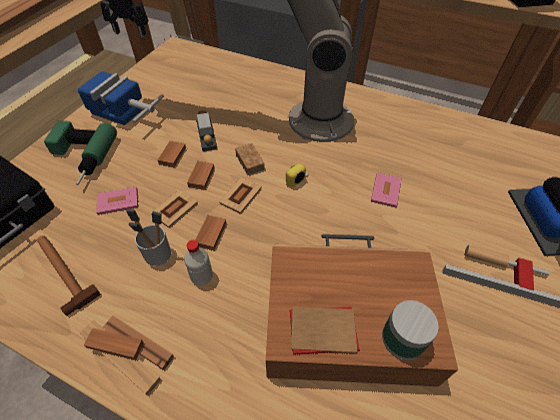

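View pics/top0.png

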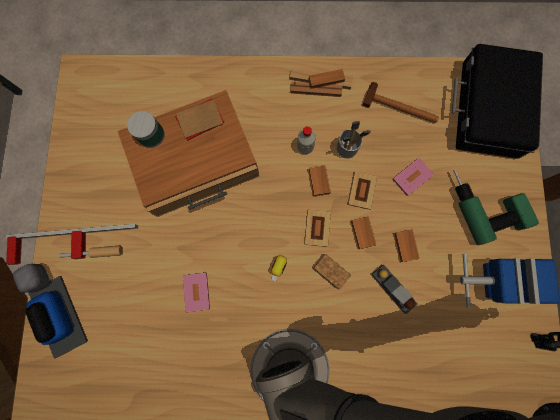

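Run:
```python
from h import *
o=r.get_obs(); print(R.from_rotvec(o['orientation']).as_matrix().round(3))
f=load('top0'); print(rot(f).round(3))
cv2.imwrite('pics/topcrop.png',cv2.resize(f['pixels'][:,:,::-1],(800,600),interpolation=cv2.INTER_CUBIC))
```

```text
[[-0.975 -0.     0.221]
 [-0.221  0.002 -0.975]
 [ 0.    -1.    -0.002]]
[[ 0.013  0.982 -0.191]
 [-1.     0.011 -0.011]
 [-0.009  0.191  0.982]]
```

View closeups.

Run:
```python
from h import *
f=load('top0'); im=f['pixels'][:,:,::-1]
cv2.imwrite('pics/c1.png',cv2.resize(im[110:300,240:480],None,fx=3.3,fy=3.15,interpolation=cv2.INTER_CUBIC)[:600])
cv2.imwrite('pics/c2.png',cv2.resize(im[70:240,90:290],None,fx=3.5,fy=3.5,interpolation=cv2.INTER_CUBIC)[:600])
for n,uv,z in [('plA',(317,228),.012),('plB',(362,190),.012),('c1',(319,181),.022),('c2',(363,233),.022),('c3',(406,246),.022),('cork',(332,270),.02),('handle',(207,202),.095)]:
    print(n,onz(f,uv,z).round(3))
```

```text
plA [[ 0.439 -0.085  0.012]]
plB [[ 0.569 -0.235  0.012]]
c1 [[ 0.595 -0.091  0.022]]
c2 [[ 0.423 -0.233  0.022]]
c3 [[ 0.382 -0.37   0.022]]
cork [[ 0.303 -0.132  0.02 ]]
handle [[0.505 0.264 0.095]]
```

View pics/c1.png

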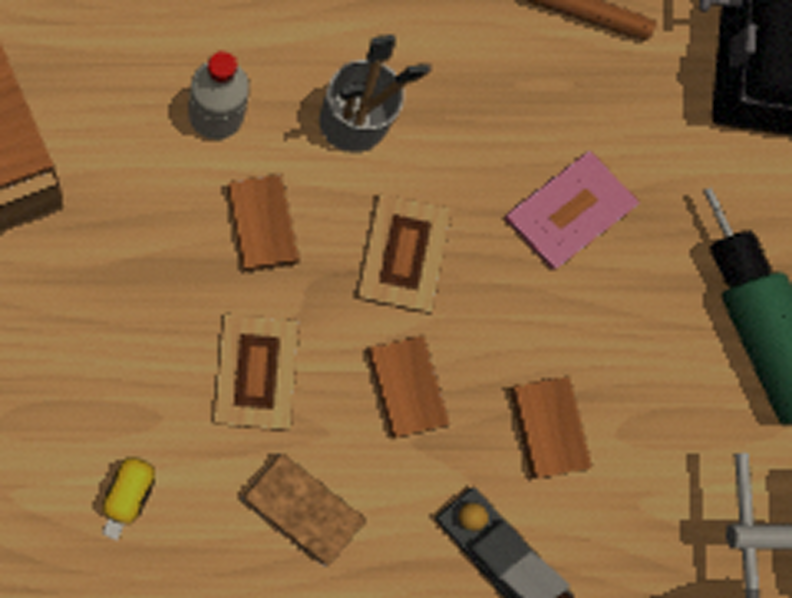

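View pics/c2.png

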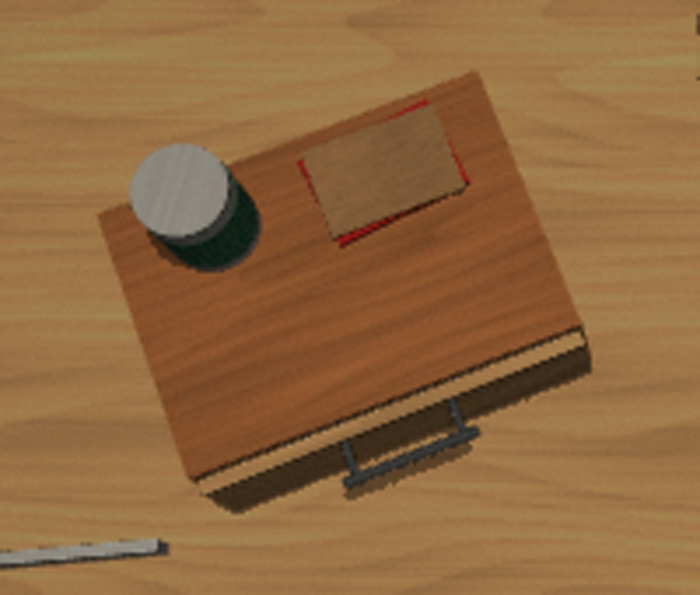

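Run:
```python
from h import *
f=load('top0'); im=f['pixels']
hsv=cv2.cvtColor(im,cv2.COLOR_RGB2HSV)
for n,(u,v) in dict(c1=(319,181),c2=(363,233),c3=(406,246),tbl=(340,210),plA=(308,228),patch=(317,236),darkb=(311,228),plB=(352,190),side=(313,192)).items(): print(n,im[v,u],hsv[v,u])
f2=load('scene0'); im2=f2['pixels']; h2=cv2.cvtColor(im2,cv2.COLOR_RGB2HSV)
for P in [(.439,-.085,.012),(.569,-.235,.012),(.595,-.091,.022),(.423,-.233,.022),(.382,-.37,.022)]:
    u,v=proj(f2,P)[0].round().astype(int); print(u,v,im2[v,u],h2[v,u])
cv2.imwrite('pics/s1.png',cv2.resize(im2[130:290,90:310][:,:,::-1],None,fx=3.6,fy=3.6,interpolation=cv2.INTER_CUBIC)[:600])
```

```text
c1 [131  77  43] [ 12 171 131]
c2 [135  81  44] [ 12 172 135]
c3 [137  82  45] [ 12 171 137]
tbl [159 118  72] [ 16 140 159]
plA [162 130  79] [ 18 131 162]
patch [68 36 16] [ 12 195  68]
darkb [86 61 37] [ 15 145  86]
plB [161 125  77] [ 17 133 161]
side [61 37 18] [ 13 180  61]
241 193 [150  95  61] [ 11 151 150]
175 206 [147  92  56] [ 12 158 147]
212 228 [151  95  62] [ 11 150 151]
202 171 [148  93  61] [ 11 150 148]
173 150 [152  98  63] [ 12 149 152]
```

View pics/s1.png

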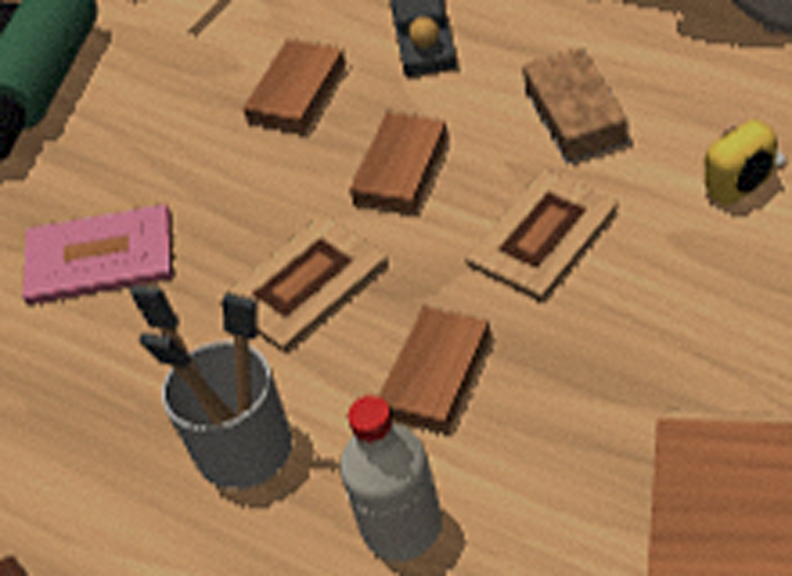

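```bash
cat >> h.py <<'E'
def mrect(f,uv,z,test,win=30,S=4,close=0):
    """contour of mask containing uv, cast on plane z -> centre(mm), size(mm), yaw of long axis(deg)"""
    u,v=np.round(uv).astype(int); u0,v0=max(u-win,0),max(v-win,0)
    sub=f['pixels'][v0:v+win,u0:u+win]
    sub=cv2.resize(cv2.GaussianBlur(sub,(3,3),0.6),None,fx=S,fy=S,interpolation=cv2.INTER_CUBIC)
    m=test(sub).astype(np.uint8)*255
    m=cv2.morphologyEx(m,cv2.MORPH_OPEN,np.ones((7,7)))
    if close: m=cv2.morphologyEx(m,cv2.MORPH_CLOSE,np.ones((close,close)))
    cs,_=cv2.findContours(m,cv2.RETR_EXTERNAL,cv2.CHAIN_APPROX_NONE)
    c0=((u-u0)*S,(v-v0)*S)
    cs=[c for c in cs if cv2.contourArea(c)>600]
    if not cs: return None
    c=max(cs,key=lambda c:cv2.pointPolygonTest(c,(float(c0[0]),float(c0[1])),True))
    c=cv2.convexHull(c)
    p=(c[:,0,:]+0.5)/S-0.5+[u0,v0]
    P=(onz(f,p,z)[:,:2]*1000).astype(np.float32)
    (cx,cy),(w,h),a=cv2.minAreaRect(P)
    if w<h: w,h=h,w; a+=90
    return np.round([cx,cy,w,h,(a+90)%180-90],1)
def caul_t(s):
    h=cv2.cvtColor(s,cv2.COLOR_RGB2HSV); return (h[...,0]<15)&(h[...,1]>150)&(h[...,2]>105)
def caul_s(s):
    h=cv2.cvtColor(s,cv2.COLOR_RGB2HSV); return (h[...,0]<14)&(h[...,1]>135)&(h[...,2]>112)
def patch_t(s):
    h=cv2.cvtColor(s,cv2.COLOR_RGB2HSV); return (h[...,2]<125)|(h[...,1]>155)
E
python3 - <<'E'
from h import *
f=load('top0'); g=load('scene0')
for n,P in dict(c1=(.595,-.091,.022),c2=(.423,-.233,.022),c3=(.382,-.37,.022)).items():
    print(n,mrect(f,proj(f,P)[0],.022,caul_t),mrect(g,proj(g,P)[0],.022,caul_s))
for n,P in dict(A=(.439,-.085,.012),B=(.569,-.235,.012)).items():
    print(n,mrect(f,proj(f,P)[0],.012,patch_t,win=13,close=25),mrect(g,proj(g,P)[0],.012,patch_t,win=18,close=25))
# chest: front handle ends, from crop c2: px=90+u/3.5, v=70+v/3.5
px=np.array([(190,478),(583,325),(478,72),(99,214)])/3.5+[90,70]
print('top corners z118 (front edge incl drawer face?)',onz(f,px,.118).round(4)[:,:2])
px=np.array([(345,483),(478,432)])/3.5+[90,70]; print('handle ends',onz(f,px,.095).round(4)[:,:2])
E
```

```text
c1 [601.  -92.2  96.1  56.1  10.5] [617.4 -98.6 121.2  72.9  10.1]
c2 [ 426.1 -235.6   96.9   56.2   14.3] [ 429.  -235.1   95.8   55.2   13.5]
c3 [ 386.  -375.    98.2   55.9   10.7] [ 388.  -373.9   96.6   54.7   10.7]
A [440.5 -74.7  91.3  62.9  -4.7] [461.6 -71.3 112.   71.8  -5.1]
B [ 570.7 -226.3   89.8   71.3   -1. ] [ 592.3 -224.1  110.1   78.   -15. ]
top corners z118 (front edge incl drawer face?) [[0.4841 0.4501]
 [0.6266 0.1107]
 [0.869  0.2146]
 [0.7267 0.5532]]
handle ends [[0.4854 0.3203]
 [0.5331 0.204 ]]
```

Run:
```python
from h import *
f=load('top0'); g=load('scene0')
for th in (105,115,125):
  t=lambda s:cv2.cvtColor(s,cv2.COLOR_RGB2HSV)[...,2]<th
  for n,P in dict(A=(.439,-.085,.012),B=(.569,-.235,.012)).items():
    print(th,n,mrect(f,proj(f,P)[0],.012,t,win=16),mrect(g,proj(g,P)[0],.012,t,win=20))
```

```text
105 A [440.6 -85.3  74.8  39.6  -5. ] [442.7 -85.6  73.9  38.8  -4.1]
105 B [ 570.1 -235.8   75.    40.4  -12.2] [ 591.3 -243.6  116.9   46.4  -17.3]
115 A [440.6 -85.4  76.2  40.8  -5.1] [442.7 -85.3  75.2  39.8  -4.8]
115 B [ 570.1 -235.8   76.3   41.6  -12.5] [ 591.  -243.9  117.6   47.5  -16.8]
125 A [440.6 -85.1  77.7  41.9  -5. ] [442.5 -85.2  76.4  40.8  -5.1]
125 B [ 570.3 -235.8   77.9   42.7  -12.3] [ 590.7 -244.   118.1   48.8  -16.8]
```

Request:
send_rows:
  rows: "0.01 0.012 0 0 0 0;0.025 0.0314 0 0 0 -0.003;0.025 0.0314 0 0 0 -0.003;0.025 0.0314 0 0 0 -0.003;0.025 0.0314 0 0 0 -0.003;0.025 0.0314 0 0 0 -0.003;0.025 0.0314 0 0 0 -0.003;0.025 0.0314 0 0 0 -0.003;0.025 0.0314 0 0 0 -0.003;0.025 0.0314 0 0 0 -0.003;0.025 0.0314 0 0 0 -0.003;0.025 0.0314 0 0 0 -0.003;0.025 0.0314 0 0 0 -0.003;0.025 0.0314 0 0 0 -0.003;0.025 0.0314 0 0 0 -0.003;0.025 0.0314 0 0 0 0;0.025 0.0314 0 0 0 0;0.025 0.0314 0 0 0 0;0.018 0.022 0 0 0 0;0 0 0 0 0 0"
  grip: 0.0854
  grip_force: 30

```text
clock: 2.1
tcp_pos: [0.6037, -0.0839, 0.2312]
orientation: [-0.2, 2.125, -2.119]
contact_force: [-0.7, 1.1, -0.4]
grip_width: 0.0855
```

```bash
cat >> h.py <<'E'
def st(tx=None,ty=None,tz=None,ta=None):
    o=r.get_obs(); M=R.from_rotvec(o['orientation']).as_matrix(); p=o['tcp_pos']
    a=np.degrees(np.arctan2(M[1,2],M[0,2]))
    print('t',round(o['clock'],2),'tcp',p.round(4),'jawang',a.round(2),'down',M[:,1].round(3),'F',np.round(o['contact_force'],1),'w',round(o['grip_width'],4))
    if tx is not None: print('delta',np.round([tx-p[0],ty-p[1],tz-p[2]],4),'turn rad',round(np.radians((ta-a+90)%180-90),4))
    return o
E
python3 -c "
from h import *
st(.602,-.092,.1,-79.5)
print(r.get_obs()['joints'].round(2))"
```

```text
t 2.1 tcp [ 0.6037 -0.0839  0.2312] jawang -79.19 down [ 0.001  0.003 -1.   ] F [-0.7  1.1 -0.4] w 0.0855
delta [-0.0017 -0.0081 -0.1312] turn rad -0.0055
[ 0.26  0.39 -0.29  1.7   0.12  1.07 -1.45]
```

Request:
send_rows:
  rows: "-0.0017 -0.008 -0.03 0 0 -0.005;0 0 -0.045 0 0 0;0 0 -0.045 0 0 0;0 0 -0.04 0 0 0;0 0 -0.03 0 0 0;0 0 -0.02 0 0 0;0 0 -0.01 0 0 0;0 0 0 0 0 0;0 0 0 0 0 0"

```text
clock: 3.0
tcp_pos: [0.6009, -0.0986, 0.0123]
orientation: [-0.186, 2.129, -2.129]
contact_force: [-0.0, -0.3, 0.2]
grip_width: 0.0852
```

```bash
python3 -c "
from h import *
st(.602,-.092,.003,-79.5)
save('scene','s2')
f=load('s2');cv2.imwrite('pics/s2c.png',cv2.resize(f['pixels'][140:290,140:340][:,:,::-1],None,fx=3.8,fy=3.8,interpolation=cv2.INTER_CUBIC))"
```

```text
t 3.0 tcp [ 0.6009 -0.0986  0.0123] jawang -79.94 down [ 0.001 -0.    -1.   ] F [-0.  -0.3  0.2] w 0.0852
delta [ 0.0011  0.0066 -0.0093] turn rad 0.0076
```

View pics/s2c.png

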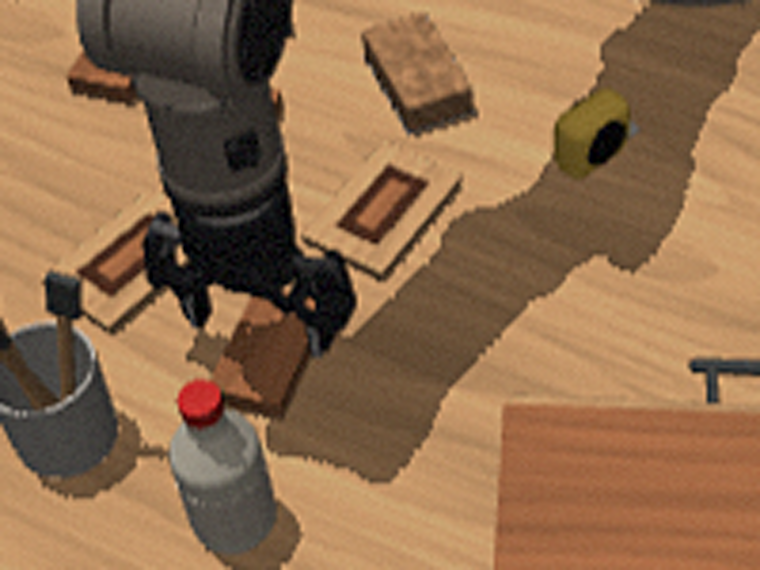

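Request:
send_rows:
  rows: "0.001 0.0065 0 0 0 0.0075;0 0 -0.005 0 0 0;0 0 -0.005 0 0 0;0 0 0 0 0 0;0 0 0 0 0 0"

```text
clock: 3.55
tcp_pos: [0.6012, -0.0922, 0.001]
orientation: [-0.196, 2.126, -2.126]
contact_force: [-0.3, -0.3, -0.5]
grip_width: 0.0855
```

```bash
python3 -c "
from h import *
st(.602,-.092,.003,-79.5)"
```

```text
t 3.55 tcp [ 0.6012 -0.0922  0.001 ] jawang -79.51 down [-0.001 -0.    -1.   ] F [-0.3 -0.3 -0.5] w 0.0855
delta [0.0008 0.0002 0.002 ] turn rad 0.0001
```

Request:
send_rows:
  rows: "0.0005 0 0.002 0 0 0;0 0 0 0 0 0;0 0 0 0 0 0;0 0 0 0 0 0;0 0 0 0 0 0;0 0 0 0 0 0;0 0 0 0 0 0;0 0 0 0 0 0"
  grip: 0.045
  grip_force: 40

```text
clock: 4.35
tcp_pos: [0.6024, -0.0921, 0.0039]
orientation: [-0.194, 2.125, -2.125]
contact_force: [-0.3, -0.1, 5.8]
grip_width: 0.0554
```

```bash
python3 -c "
from h import *
st(.5705,-.236,.1,-102.3)"
```

```text
t 4.35 tcp [ 0.6024 -0.0921  0.0039] jawang -79.5 down [ 0.001 -0.    -1.   ] F [-0.3 -0.1  5.8] w 0.0554
delta [-0.0319 -0.1439  0.0961] turn rad -0.3979
```

Request:
send_rows:
  rows: "0 0 0.02 0 0 0;0 0 0.03 0 0 0;0 0 0.03 0 0 0;-0.004 -0.018 0 0 0 -0.05;-0.004 -0.018 0 0 0 -0.05;-0.004 -0.018 0 0 0 -0.05;-0.004 -0.018 0 0 0 -0.05;-0.004 -0.018 0 0 0 -0.05;-0.004 -0.018 0 0 0 -0.05;-0.004 -0.018 0 0 0 -0.05;-0.004 -0.018 0 0 0 -0.048;0 0 0 0 0 0;0 0 0 0 0 0;0 0 0 0 0 0;0 0 0 0 0 0"

```text
clock: 5.85
tcp_pos: [0.5704, -0.2346, 0.0833]
orientation: [-0.225, -2.11, 2.109]
contact_force: [-0.1, -0.3, -1.1]
grip_width: 0.055
```

```bash
python3 -c "
from h import *
st(.5705,-.236,.016,-102.3)
save('top','t3');f=save('scene','s3')
cv2.imwrite('pics/s3c.png',cv2.resize(f['pixels'][130:290,90:310][:,:,::-1],None,fx=3.6,fy=3.6,interpolation=cv2.INTER_CUBIC))"
```

```text
t 5.85 tcp [ 0.5704 -0.2346  0.0833] jawang -102.18 down [ 0.     0.001 -1.   ] F [-0.1 -0.3 -1.1] w 0.055
delta [ 0.0001 -0.0014 -0.0673] turn rad -0.0021
```

View pics/s3c.png

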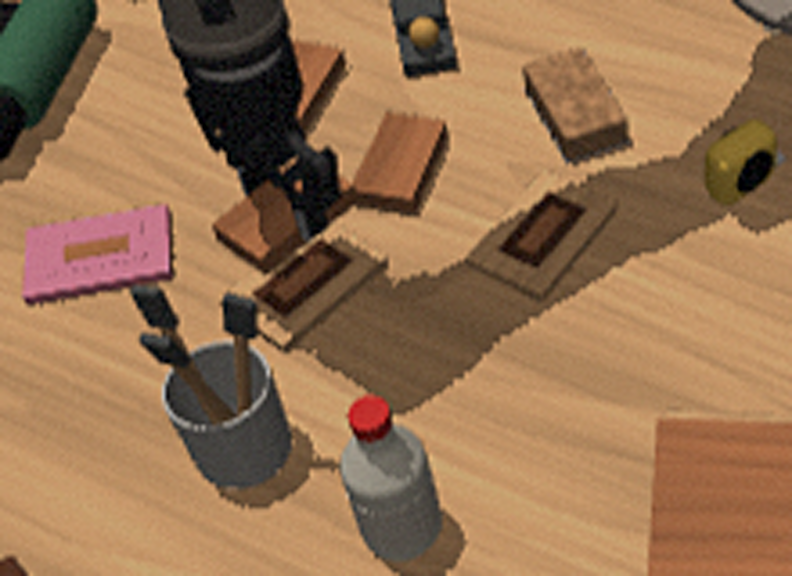

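View pics/t3.png

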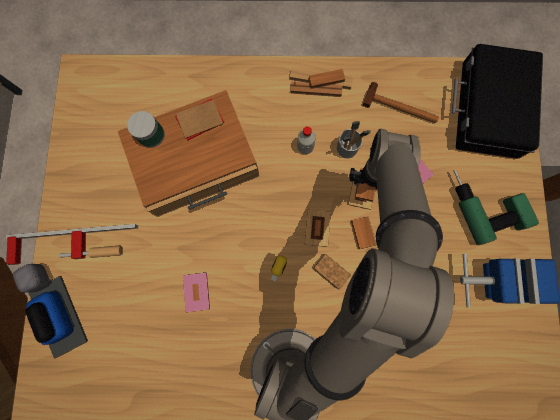

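Request:
send_rows:
  rows: "0 -0.0015 -0.02 0 0 -0.002;0 0 -0.02 0 0 0;0 0 -0.015 0 0 0;0 0 -0.005 0 0 0;0 0 -0.003 0 0 0;0 0 -0.002 0 0 0;0 0 0 0 0 0;0 0 0 0 0 0"

```text
clock: 6.75
tcp_pos: [0.5704, -0.2377, 0.019]
orientation: [-0.23, -2.107, 2.108]
contact_force: [0.6, -0.1, -1.1]
grip_width: 0.0549
```

```bash
python3 -c "
from h import *
st(.5705,-.236,.016,-102.3)"
```

```text
t 6.75 tcp [ 0.5704 -0.2377  0.019 ] jawang -102.42 down [ 0.001 -0.    -1.   ] F [ 0.6 -0.1 -1.1] w 0.0549
delta [ 0.0001  0.0017 -0.003 ] turn rad 0.0021
```

Request:
send_rows:
  rows: "0 0.0017 -0.001 0 0 0.002;0 0 -0.001 0 0 0;0 0 -0.001 0 0 0;0 0 0 0 0 0;0 0 0 0 0 0"

```text
clock: 7.25
tcp_pos: [0.5701, -0.2356, 0.0159]
orientation: [-0.227, -2.108, 2.108]
contact_force: [-2.3, 1.9, 5.6]
grip_width: 0.0551
```

```bash
python3 -c "
from h import *
st(.5705,-.236,.016,-102.3)"
```

```text
t 7.25 tcp [ 0.5701 -0.2356  0.0159] jawang -102.29 down [ 0.  0. -1.] F [-2.3  1.9  5.6] w 0.0551
delta [ 0.0004 -0.0004  0.0001] turn rad -0.0002
```

Contact made; release and lift, then go above caul 2 (426.5, -235.4, jaw -76°).

Request:
send_rows:
  rows: "0 0 0 0 0 0;0 0 0 0 0 0;0 0 0 0 0 0;0 0 0 0 0 0;0 0 0 0 0 0;0 0 0.03 0 0 0;0 0 0.04 0 0 0;-0.018 0 0.015 0 0 0.058;-0.018 0 0 0 0 0.058;-0.018 0 0 0 0 0.058;-0.018 0 0 0 0 0.058;-0.018 0 0 0 0 0.058;-0.018 0 0 0 0 0.058;-0.018 0 0 0 0 0.058;-0.018 0 0 0 0 0.053;0 0 0 0 0 0;0 0 0 0 0 0;0 0 0 0 0 0"
  grip: 0.0854

```text
clock: 9.05
tcp_pos: [0.4273, -0.2358, 0.1006]
orientation: [-0.255, 2.091, -2.092]
contact_force: [0.4, -0.5, -0.0]
grip_width: 0.0854
```

```bash
python3 -c "
from h import *
f=save('scene','s4')
st(.427,-.2354,.003,-76)
P=(.57,-.236,.034);print(mrect(f,proj(f,P)[0],.034,caul_s))
cv2.imwrite('pics/s4c.png',cv2.resize(f['pixels'][130:290,90:310][:,:,::-1],None,fx=3.6,fy=3.6,interpolation=cv2.INTER_CUBIC))"
```

```text
t 9.1 tcp [ 0.4272 -0.2358  0.1005] jawang -76.01 down [ 0.001 -0.    -1.   ] F [-0.2  0.8 -0.6] w 0.0852
delta [-0.0002  0.0004 -0.0975] turn rad 0.0001
[ 571.  -234.9   95.2   55.7  -12.5]
```

View pics/s4c.png

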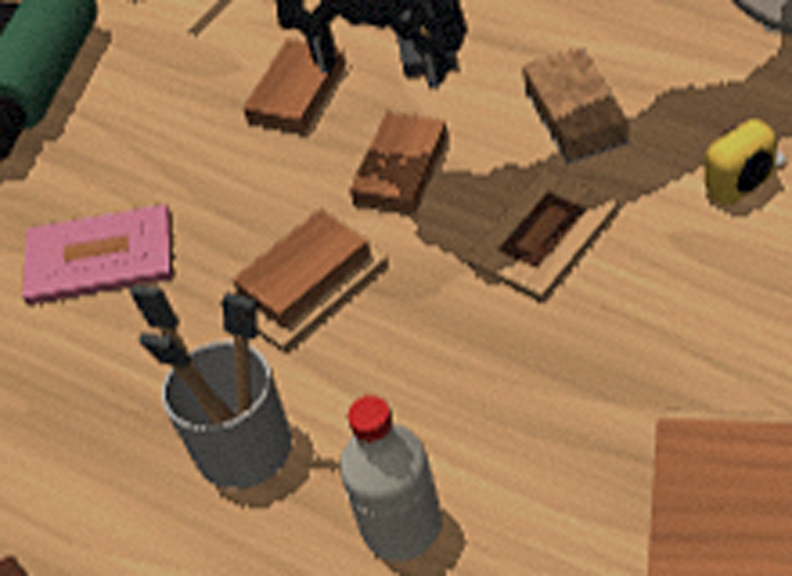

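Request:
send_rows:
  rows: "0 0 -0.03 0 0 0;0 0 -0.03 0 0 0;0 0 -0.02 0 0 0;0 0 -0.01 0 0 0;0 0 -0.0065 0 0 0;0 0 0 0 0 0;0 0 0 0 0 0;0 0 0 0 0 0"

```text
clock: 9.9
tcp_pos: [0.4267, -0.2362, 0.0047]
orientation: [-0.255, 2.09, -2.092]
contact_force: [0.1, -0.1, -0.3]
grip_width: 0.0853
```

```bash
python3 -c "
from h import *
st(.427,-.2354,.003,-76)"
```

```text
t 9.9 tcp [ 0.4267 -0.2362  0.0047] jawang -76.01 down [ 0.002 -0.001 -1.   ] F [ 0.1 -0.1 -0.3] w 0.0853
delta [ 0.0003  0.0008 -0.0017] turn rad 0.0002
```

Request:
send_rows:
  rows: "0 0.0008 0 0 0 0;0 0 0 0 0 0;0 0 0 0 0 0;0 0 0 0 0 0;0 0 0 0 0 0;0 0 0 0 0 0;0 0 0 0 0 0;0 0 0 0 0 0"
  grip: 0.045

```text
clock: 10.7
tcp_pos: [0.4262, -0.2352, 0.0045]
orientation: [-0.256, 2.091, -2.092]
contact_force: [-0.8, 0.1, 6.1]
grip_width: 0.0552
```

```bash
python3 -c "
from h import *
st(.4415,-.0853,.08,-95)"
```

```text
t 10.7 tcp [ 0.4262 -0.2352  0.0045] jawang -76.01 down [ 0.001 -0.    -1.   ] F [-0.8  0.1  6.1] w 0.0552
delta [0.0153 0.1499 0.0755] turn rad -0.3314
```

Request:
send_rows:
  rows: "0 0 0.02 0 0 0;0 0 0.03 0 0 0;0 0 0.025 0 0 0;0.002 0.02 0 0 0 -0.04;0.002 0.02 0 0 0 -0.04;0.002 0.02 0 0 0 -0.04;0.002 0.02 0 0 0 -0.04;0.002 0.02 0 0 0 -0.04;0.002 0.02 0 0 0 -0.04;0.002 0.02 0 0 0 -0.04;0.001 0.01 0 0 0 -0.05;0 0 0 0 0 0;0 0 0 0 0 0;0 0 0 0 0 0;0 0 0 0 0 0"

```text
clock: 12.2
tcp_pos: [0.4408, -0.0859, 0.0788]
orientation: [-0.094, -2.177, 2.177]
contact_force: [-0.1, -1.4, -1.7]
grip_width: 0.0547
```

```bash
python3 -c "
from h import *
st(.4415,-.0853,.0165,-95)
f=save('scene','s5')
t=lambda s:cv2.cvtColor(s,cv2.COLOR_RGB2HSV)[...,2]<115
cv2.imwrite('pics/s5c.png',cv2.resize(f['pixels'][130:290,90:310][:,:,::-1],None,fx=3.6,fy=3.6,interpolation=cv2.INTER_CUBIC))"
```

```text
t 12.2 tcp [ 0.4408 -0.0859  0.0788] jawang -94.96 down [-0. -0. -1.] F [-0.1 -1.4 -1.7] w 0.0547
delta [ 0.0007  0.0006 -0.0623] turn rad -0.0006
```

View pics/s5c.png

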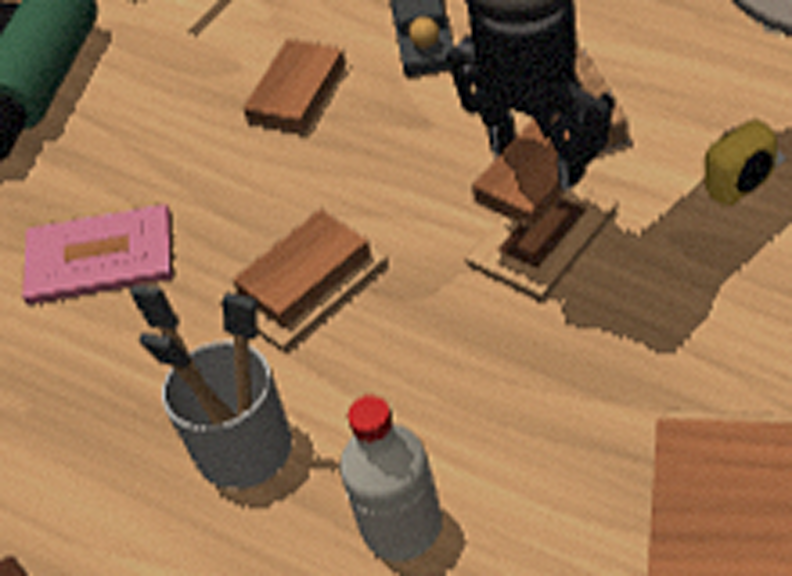

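Plaque A is unmoved (patch still at crop (540,228)). Lower.

Request:
send_rows:
  rows: "0.0005 0.0005 -0.02 0 0 0;0 0 -0.02 0 0 0;0 0 -0.013 0 0 0;0 0 -0.005 0 0 0;0 0 -0.003 0 0 0;0 0 0 0 0 0;0 0 -0.001 0 0 0;0 0 0 0 0 0;0 0 0 0 0 0"

```text
clock: 13.15
tcp_pos: [0.4417, -0.0846, 0.0172]
orientation: [-0.094, -2.178, 2.178]
contact_force: [-0.1, -0.1, -1.5]
grip_width: 0.0549
```

```bash
python3 -c "
from h import *
st(.4415,-.0853,.0165,-95)"
```

```text
t 13.15 tcp [ 0.4417 -0.0846  0.0172] jawang -94.92 down [ 0.001 -0.    -1.   ] F [-0.1 -0.1 -1.5] w 0.0549
delta [-0.0002 -0.0007 -0.0007] turn rad -0.0015
```

Request:
send_rows:
  rows: "0 -0.0005 -0.0007 0 0 0;0 0 0 0 0 0;0 0 0 0 0 0"

```text
clock: 13.45
tcp_pos: [0.4417, -0.0849, 0.0165]
orientation: [-0.094, -2.178, 2.178]
contact_force: [-0.8, 1.1, 5.7]
grip_width: 0.0553
```

Request:
send_rows:
  rows: "0 0 0 0 0 0;0 0 0 0 0 0;0 0 0 0 0 0;0 0 0 0 0 0;0 0 0 0 0 0;0 0 0.03 0 0 0;0 0 0.04 0 0 0;0 0 0.04 0 0 0;0 0 0.04 0 0 0;0 0.02 0.02 0 0 0.06;0 0.02 0 0 0 0.06;0 0.02 0 0 0 0.06;0 0.02 0 0 0 0.06;0 0.02 0 0 0 0.06;0 0.02 0 0 0 0.06;0 0.02 0 0 0 0.06;0 0 0 0 0 0;0 0 0 0 0 0"
  grip: 0.0854

```text
clock: 15.25
tcp_pos: [0.4414, 0.0555, 0.1859]
orientation: [-0.346, 2.039, -2.04]
contact_force: [0.9, -0.0, -0.1]
grip_width: 0.0852
```

```bash
python3 -c "
from h import *
f=save('scene','s6');g=save('top','t6')
st()
for P in [(.4415,-.085,.034),(.571,-.236,.034)]:
  print(mrect(f,proj(f,P)[0],.034,caul_s),mrect(g,proj(g,P)[0],.034,caul_t))
"
```

```text
t 15.35 tcp [0.4414 0.0543 0.1859] jawang -70.9 down [-0. -0. -1.] F [ 0.1  0.1 -0.3] w 0.0852
[444.1 -83.9  95.8  55.6  -5.2] [440.9 -82.9  96.5  57.1  -4.7]
[ 571.  -234.7   95.6   55.4  -12.3] [ 568.5 -234.4   95.2   55.2  -12.2]
```

View pics/s6.png

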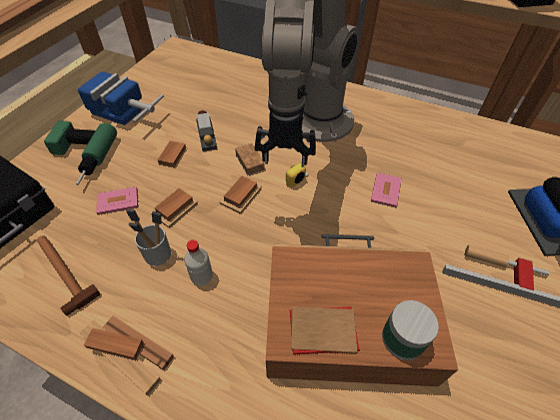

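View pics/t6.png

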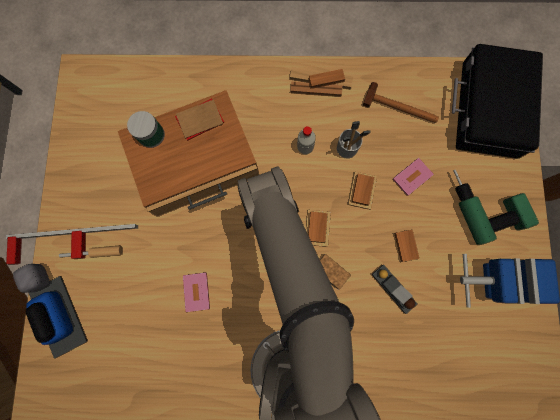

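```bash
python3 -c "
from h import *
f=load('scene0');g=load('top0')
a=cv2.resize(f['pixels'][225:260,310:385][:,:,::-1],None,fx=8,fy=8,interpolation=cv2.INTER_CUBIC)
b=cv2.resize(g['pixels'][180:216,175:240][:,:,::-1],None,fx=8,fy=8,interpolation=cv2.INTER_CUBIC)
w=max(a.shape[1],b.shape[1]);p=lambda x:cv2.copyMakeBorder(x,0,0,0,w-x.shape[1],0)
cv2.imwrite('pics/hd.png',np.vstack([p(a),p(b)]))
ft=onz(f,[(322,236),(373,240)],.095);print(ft.round(3))
"
```

```text
[[0.539 0.206 0.095]
 [0.495 0.324 0.095]]
```

View pics/hd.png

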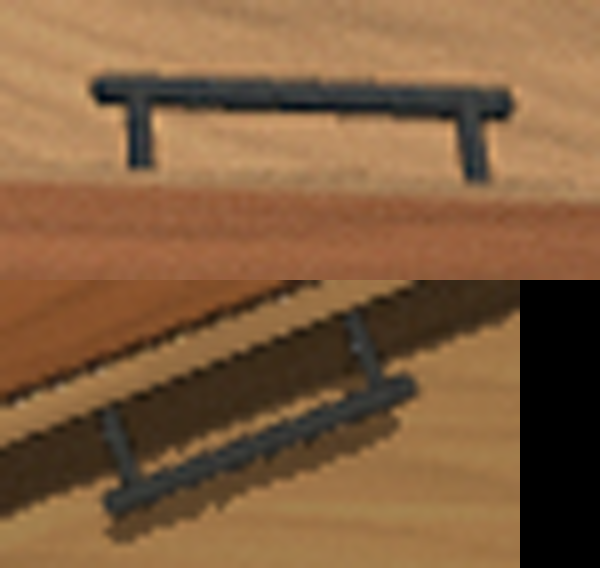

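```bash
python3 -c "
from h import *
f=load('scene0');g=load('top0')
A=onz(f,np.array([(92,88),(512,103)])/8+[309.56,224.56],.095);B=onz(g,np.array([(106,222),(414,105)])/8+[174.56,179.56],.095)
for e in(A,B):
  d=e[1]-e[0]; print(e[:,:2].round(4),e.mean(0).round(4),np.linalg.norm(d),np.degrees(np.arctan2(d[1],d[0])))
o=st()
c=(A.mean(0)+B.mean(0))/2;print(c)
"
```

```text
[[0.5384 0.2038]
 [0.4873 0.3233]] [0.5128 0.2636 0.095 ] 0.1299800490708852 113.14464035823518
[[0.4875 0.3228]
 [0.5355 0.2049]] [0.5115 0.2639 0.095 ] 0.12732546451114635 -67.86697964919281
t 15.35 tcp [0.4414 0.0543 0.1859] jawang -70.9 down [-0. -0. -1.] F [ 0.1  0.1 -0.3] w 0.0852
[0.5121816  0.26371662 0.095     ]
```

Request:
send_rows:
  rows: "0.006 0.018 0 0 0 0.148;0.006 0.018 0 0 0 0.148;0.006 0.018 0 0 0 0.148;0.006 0.018 0 0 0 0.148;0.006 0.018 0 0 0 0.148;0.006 0.018 0 0 0 0.148;0.006 0.018 0 0 0 0.148;0.006 0.018 0 0 0 0.148;0.006 0.018 0 0 0 0.148;0.006 0.018 0 0 0 0.148;0.006 0.018 0 0 0 0.148;0.005 0.011 0 0 0 0.007;0 0 0 0 0 0;0 0 0 0 0 0;0 0 0 0 0 0;0 0 0 0 0 0"
  grip: 0.028
  grip_force: 60

```text
clock: 16.95
tcp_pos: [0.5125, 0.2629, 0.1861]
orientation: [-1.372, 0.912, -0.913]
contact_force: [-0.2, -0.5, -0.0]
grip_width: 0.0282
```

```bash
python3 -c "
from h import *
print(st(.512,.264,.076,22.8)['joints'].round(2))
"
```

```text
t 16.95 tcp [0.5125 0.2629 0.1861] jawang 22.72 down [ 0.    -0.001 -1.   ] F [-0.2 -0.5 -0. ] w 0.0282
delta [-0.0005  0.0011 -0.1101] turn rad 0.0015
[-0.01  0.46 -0.74  1.8   0.36  1.02 -0.5 ]
```

Request:
send_rows:
  rows: "-0.0005 0.001 -0.03 0 0 0;0 0 -0.03 0 0 0;0 0 -0.02 0 0 0;0 0 -0.015 0 0 0;0 0 -0.01 0 0 0;0 0 -0.005 0 0 0;0 0 0 0 0 0;0 0 0 0 0 0"

```text
clock: 17.75
tcp_pos: [0.5124, 0.2653, 0.0769]
orientation: [-1.371, 0.91, -0.911]
contact_force: [0.2, 0.4, -1.2]
grip_width: 0.0281
```

```bash
python3 -c "
from h import *
st(.512,.264,.076,22.8)
f=save('scene','s7')
cv2.imwrite('pics/s7c.png',cv2.resize(f['pixels'][150:270,270:430][:,:,::-1],None,fx=5,fy=5,interpolation=cv2.INTER_CUBIC))
"
```

```text
t 17.75 tcp [0.5124 0.2653 0.0769] jawang 22.82 down [ 0.001  0.001 -1.   ] F [ 0.2  0.4 -1.2] w 0.0281
delta [-0.0004 -0.0013 -0.0009] turn rad -0.0004
```

View pics/s7c.png

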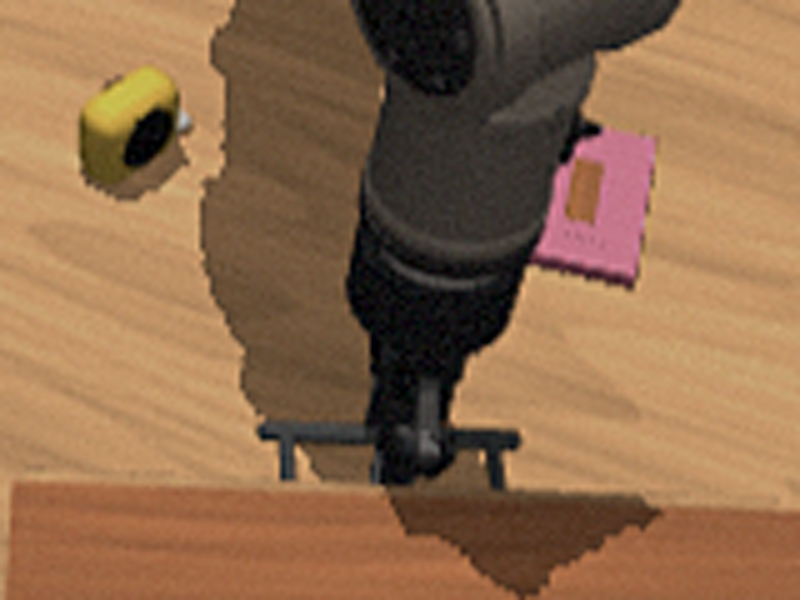

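Straddles the bar, no contact force. Close.

Request:
send_rows:
  rows: "0 0 0 0 0 0;0 0 0 0 0 0;0 0 0 0 0 0;0 0 0 0 0 0;0 0 0 0 0 0"
  grip: 0

```text
clock: 18.3
tcp_pos: [0.5125, 0.2653, 0.0769]
orientation: [-1.371, 0.91, -0.911]
contact_force: [-0.3, -0.4, 6.4]
grip_width: 0.0089
```

```bash
python3 -c "
from h import *
st(.512,.264,.076,22.8)"
```

```text
t 18.3 tcp [0.5125 0.2653 0.0769] jawang 22.83 down [ 0.001  0.    -1.   ] F [-0.3 -0.4  6.4] w 0.0089
delta [-0.0005 -0.0013 -0.0009] turn rad -0.0005
```

Request:
send_rows:
  rows: "-0.0046 -0.0019 0 0 0 0;-0.0092 -0.0039 0 0 0 0;-0.0092 -0.0039 0 0 0 0;0 0 0 0 0 0"

```text
clock: 18.7
tcp_pos: [0.4875, 0.2547, 0.0769]
orientation: [-1.373, 0.91, -0.911]
contact_force: [-2.1, -1.5, 9.4]
grip_width: 0.0093
```

Request:
send_rows:
  rows: "-0.0092 -0.0039 0 0 0 0;-0.0092 -0.0039 0 0 0 0;-0.0092 -0.0039 0 0 0 0;-0.0092 -0.0039 0 0 0 0;-0.0092 -0.0039 0 0 0 0;-0.0092 -0.0039 0 0 0 0;-0.0092 -0.0039 0 0 0 0;-0.0092 -0.0039 0 0 0 0;-0.0092 -0.0039 0 0 0 0;-0.0092 -0.0039 0 0 0 0;-0.0046 -0.0019 0 0 0 0;0 0 0 0 0 0;0 0 0 0 0 0;0 0 0 0 0 0"

```text
clock: 20.1
tcp_pos: [0.3919, 0.2139, 0.0768]
orientation: [-1.373, 0.91, -0.912]
contact_force: [-0.0, -2.6, 13.6]
grip_width: 0.009
```

```bash
python3 -c "
from h import *
st(.392,.215,.076,22.8)"
```

```text
t 20.1 tcp [0.3919 0.2139 0.0768] jawang 22.84 down [ 0.001 -0.001 -1.   ] F [-0.  -2.6 13.6] w 0.009
delta [ 0.0001  0.0011 -0.0008] turn rad -0.0008
```

Request:
send_rows:
  rows: "0 0 0 0 0 0;0 0 0 0 0 0;0 0 0 0 0 0;0 0 0 0 0 0;0 0 0.02 0 0 0;0 0 0.04 0 0 0;0 0 0.04 0 0 0;0 0 0.04 0 0 0;0.005 -0.03 0 0 0 0;0.005 -0.03 0 0 0 0;0.005 -0.03 0 0 0 0;0.005 -0.03 0 0 0 0;0.005 -0.03 0 0 0 0;0.005 -0.03 0 0 0 0;0.005 -0.03 0 0 0 0;0.005 -0.03 0 0 0 0;0 0 0 0 0 0;0 0 0 0 0 0"
  grip: 0.03

```text
clock: 21.9
tcp_pos: [0.432, -0.0259, 0.2158]
orientation: [-1.371, 0.913, -0.911]
contact_force: [1.4, -0.3, -0.5]
grip_width: 0.0302
```

```bash
python3 -c "
from h import *
st()
f=save('scene','s8');g=save('top','t8')
cv2.imwrite('pics/s8c.png',cv2.resize(f['pixels'][170:300,250:450][:,:,::-1],None,fx=4,fy=4,interpolation=cv2.INTER_CUBIC))
cv2.imwrite('pics/t8c.png',cv2.resize(g['pixels'][130:270,120:290][:,:,::-1],None,fx=4.2,fy=4.2,interpolation=cv2.INTER_CUBIC))
"
```

```text
t 21.9 tcp [ 0.432  -0.0259  0.2158] jawang 22.74 down [-0.001  0.    -1.   ] F [ 1.4 -0.3 -0.5] w 0.0302
```

View pics/s8c.png

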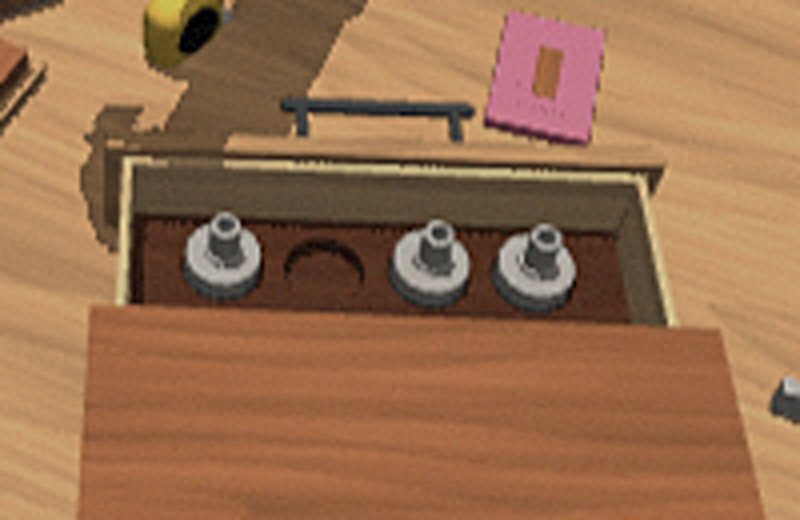

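View pics/t8c.png

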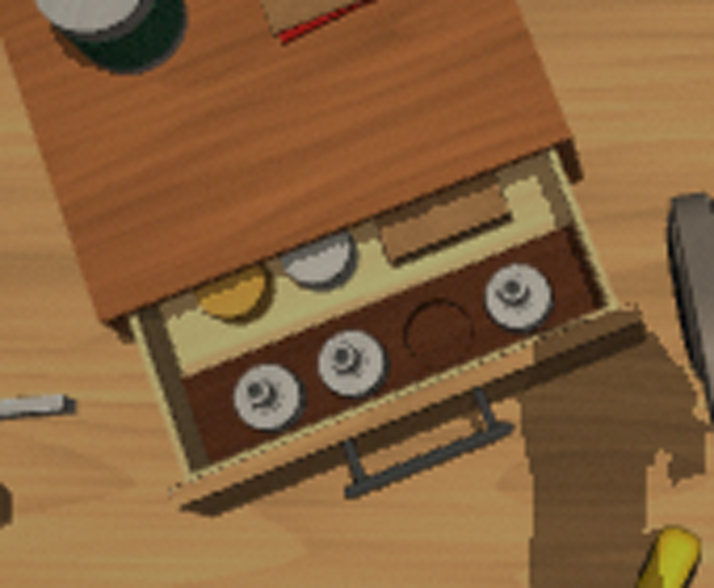

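```bash
python3 -c "
from h import *
f=load('s8');g=load('t8')
A=np.array([(224,221),(438,234),(545,237)])/4+[249.6,169.6]
B=np.array([(514,288),(347,356),(260,391)])/4.2+[119.6,129.6]
C=np.array([(518,296),(351,363),(267,397)])/4.2+[119.6,129.6]
a=onz(f,A,.089)[:,:2];b=onz(g,B,.089)[:,:2];c=onz(g,C,.059)[:,:2]
print(a.round(4));print(b.round(4));print(c.round(4))
d=a[2]-a[0];print(np.linalg.norm(d),np.degrees(np.arctan2(d[1],d[0])),np.linalg.norm(a[1]-a[2]))
# expected from handle pos
h=np.array([.392,.2139]);y=np.radians(22.8);ex=np.array([np.cos(y),np.sin(y)]);ey=np.array([-ex[1],ex[0]])
for q in (a,b,c): print([((p-h)@ex).round(4) for p in q],[((p-h)@ey).round(4) for p in q])
"
```

```text
[[0.5203 0.1548]
 [0.4708 0.2817]
 [0.4437 0.3437]]
[[0.5198 0.1559]
 [0.4668 0.2781]
 [0.4399 0.3411]]
[[0.5199 0.1564]
 [0.4665 0.2816]
 [0.4396 0.3439]]
0.2038488952922749 112.07500421562399 0.06767772176774588
[np.float64(0.0954), np.float64(0.099), np.float64(0.098)] [np.float64(-0.1042), np.float64(0.032), np.float64(0.0997)]
[np.float64(0.0953), np.float64(0.0939), np.float64(0.0934)] [np.float64(-0.103), np.float64(0.0302), np.float64(0.0987)]
[np.float64(0.0956), np.float64(0.0949), np.float64(0.0943)] [np.float64(-0.1025), np.float64(0.0336), np.float64(0.1014)]
```

Request:
send_rows:
  rows: "0.008 0.0165 0 0 0 0;0.008 0.0165 0 0 0 0;0.008 0.0165 0 0 0 0;0.008 0.0165 0 0 0 0;0.008 0.0165 0 0 0 0;0.008 0.0165 0 0 0 0;0.008 0.0165 0 0 0 0;0.008 0.0165 0 0 0 0;0.008 0.0165 0 0 0 0;0.008 0.0165 0 0 0 0;0.008 0.0165 0 0 0 0;0 0 -0.03 0 0 0;0 0 -0.04 0 0 0;0 0 -0.03 0 0 0;0 0 0 0 0 0;0 0 0 0 0 0;0 0 0 0 0 0"
  grip: 0.04

```text
clock: 23.7
tcp_pos: [0.5214, 0.1571, 0.118]
orientation: [-1.369, 0.909, -0.911]
contact_force: [-0.3, 0.2, -0.5]
grip_width: 0.0402
```

```bash
python3 -c "
from h import *
st(.52,.156,.064,22.8)
f=save('scene','s9')
cv2.imwrite('pics/s9c.png',cv2.resize(f['pixels'][170:300,250:450][:,:,::-1],None,fx=4,fy=4,interpolation=cv2.INTER_CUBIC))
"
```

```text
t 23.7 tcp [0.5214 0.1571 0.118 ] jawang 22.88 down [ 0.003  0.001 -1.   ] F [-0.3  0.2 -0.5] w 0.0402
delta [-0.0014 -0.0011 -0.054 ] turn rad -0.0013
```

View pics/s9c.png

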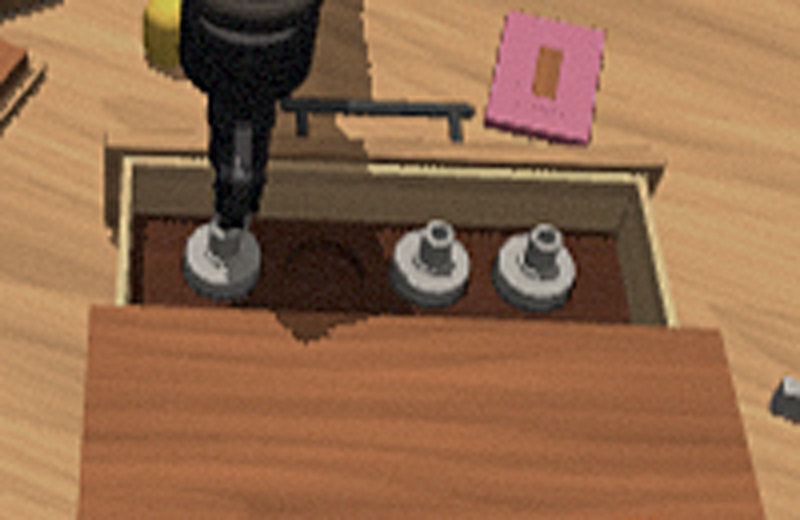

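Request:
send_rows:
  rows: "-0.001 -0.001 -0.02 0 0 0;0 0 -0.02 0 0 0;0 0 -0.009 0 0 0;0 0 -0.004 0 0 0;0 0 0 0 0 0;0 0 0 0 0 0"

```text
clock: 24.35
tcp_pos: [0.52, 0.1552, 0.064]
orientation: [-1.37, 0.91, -0.911]
contact_force: [-0.4, 0.5, -0.5]
grip_width: 0.04
```

```bash
python3 -c "
from h import *
st(.52,.156,.064,22.8)
"
```

```text
t 24.35 tcp [0.52   0.1552 0.064 ] jawang 22.83 down [ 0.001  0.001 -1.   ] F [-0.4  0.5 -0.5] w 0.04
delta [-0.      0.0008 -0.    ] turn rad -0.0005
```

Request:
send_rows:
  rows: "0 0 0.001 0 0 0;0 0 0 0 0 0;0 0 0 0 0 0;0 0 0 0 0 0;0 0 0 0 0 0;0 0 0 0 0 0"
  grip: 0.01

```text
clock: 24.95
tcp_pos: [0.5206, 0.1555, 0.0653]
orientation: [-1.369, 0.909, -0.912]
contact_force: [1.1, -0.1, 5.3]
grip_width: 0.0183
```

```bash
python3 -c "
from h import *
st(.52,.156,.064,22.8)
"
```

```text
t 24.95 tcp [0.5206 0.1555 0.0653] jawang 22.82 down [ 0.003  0.001 -1.   ] F [ 1.1 -0.1  5.3] w 0.0183
delta [-0.0006  0.0005 -0.0013] turn rad -0.0004
```

Request:
send_rows:
  rows: "0 0 0.01 0 0 0;0 0 0.02 0 0 0;0 0 0.03 0 0 0;0 0 0.03 0 0 0;0 0 0.03 0 0 0;-0.005 -0.0155 0.01 0 0 0;-0.006 -0.018 0 0 0 0;-0.006 -0.018 0 0 0 0;-0.006 -0.018 0 0 0 0;-0.006 -0.018 0 0 0 0;-0.006 -0.018 0 0 0 0;-0.006 -0.018 0 0 0 0;-0.006 -0.018 0 0 0 0;-0.006 -0.018 0 0 0 0;-0.006 -0.018 0 0 0 0;-0.006 -0.018 0 0 0 0;-0.006 -0.018 0 0 0 0;-0.006 -0.018 0 0 0 0;-0.0015 -0.0075 0 0 0 0;0 0 0 0 0 0"

```text
clock: 26.95
tcp_pos: [0.4399, -0.0849, 0.1938]
orientation: [-1.372, 0.914, -0.912]
contact_force: [-0.3, 0.2, -5.6]
grip_width: 0.018
```

Request:
send_rows:
  rows: "0 0 -0.03 0 0 0;0 0 -0.03 0 0 0;0 0 -0.02 0 0 0;0 0 -0.01 0 0 0;0 0 0 0 0 0;0 0 0 0 0 0;0 0 0 0 0 0"

```text
clock: 27.65
tcp_pos: [0.4419, -0.084, 0.1052]
orientation: [-1.371, 0.909, -0.912]
contact_force: [1.0, 0.3, -4.6]
grip_width: 0.0178
```

```bash
python3 -c "
from h import *
st(.4425,-.0834,.074,22.8)
f=save('scene','s10')
cv2.imwrite('pics/s10c.png',cv2.resize(f['pixels'][130:290,90:310][:,:,::-1],None,fx=3.6,fy=3.6,interpolation=cv2.INTER_CUBIC))
"
```

```text
t 27.65 tcp [ 0.4419 -0.084   0.1052] jawang 22.84 down [ 0.002 -0.    -1.   ] F [ 1.   0.3 -4.6] w 0.0178
delta [ 0.0006  0.0006 -0.0312] turn rad -0.0007
```

View pics/s10c.png

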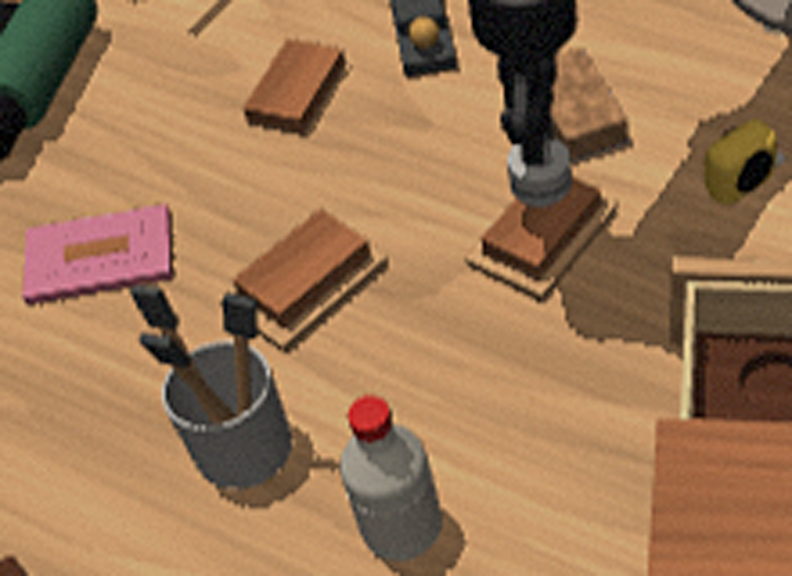

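Request:
send_rows:
  rows: "0.0005 0.0005 -0.015 0 0 0;0 0 -0.009 0 0 0;0 0 -0.004 0 0 0;0 0 -0.002 0 0 0;0 0 0 0 0 0;0 0 -0.001 0 0 0;0 0 0 0 0 0;0 0 0 0 0 0"

```text
clock: 28.5
tcp_pos: [0.4415, -0.0837, 0.0733]
orientation: [-1.372, 0.911, -0.911]
contact_force: [0.3, -0.1, -4.7]
grip_width: 0.0177
```

```bash
python3 -c "
from h import *
st(.4425,-.0834,.0723,22.8)"
```

```text
t 28.5 tcp [ 0.4415 -0.0837  0.0733] jawang 22.82 down [ 0. -0. -1.] F [ 0.3 -0.1 -4.7] w 0.0177
delta [ 0.001   0.0003 -0.001 ] turn rad -0.0004
```

Request:
send_rows:
  rows: "0.001 0 -0.0005 0 0 0;0 0 -0.0005 0 0 0;0 0 -0.0005 0 0 0;0 0 0 0 0 0;0 0 0 0 0 0"

```text
clock: 29.0
tcp_pos: [0.443, -0.0837, 0.0723]
orientation: [-1.372, 0.91, -0.912]
contact_force: [-1.0, -0.3, 5.0]
grip_width: 0.0178
```

```bash
python3 -c "
from h import *
st(.4425,-.0834,.0723,22.8)"
```

```text
t 29.0 tcp [ 0.443  -0.0837  0.0723] jawang 22.83 down [ 0.001 -0.    -1.   ] F [-1.  -0.3  5. ] w 0.0178
delta [-0.0005  0.0003  0.    ] turn rad -0.0006
```

Request:
send_rows:
  rows: "0 0 0 0 0 0;0 0 0 0 0 0;0 0 0 0 0 0;0 0 0 0 0 0;0 0 0.02 0 0 0;0 0 0.04 0 0 0;0 0 0.04 0 0 0;0 0 0.03 0 0 0;0.003 0.04 0 0 0 0;0.003 0.04 0 0 0 0;0.003 0.04 0 0 0 0;0.003 0.04 0 0 0 0;0.003 0.04 0 0 0 0;0.003 0.04 0 0 0 0;0.003 0.04 0 0 0 0;0.003 0.04 0 0 0 0;0.002 0.035 0 0 0 0;0 0.01 0 0 0 0;0 0 0 0 0 0;0 0 0 0 0 0"
  grip: 0.04

```text
clock: 31.0
tcp_pos: [0.4684, 0.2799, 0.2011]
orientation: [-1.373, 0.911, -0.912]
contact_force: [0.4, 0.0, -0.6]
grip_width: 0.0401
```

```bash
python3 -c "
from h import *
st(.469,.281,.12,22.8)
f=save('scene','s11')
cv2.imwrite('pics/s11c.png',cv2.resize(f['pixels'][130:290,90:310][:,:,::-1],None,fx=3.6,fy=3.6,interpolation=cv2.INTER_CUBIC))
"
```

```text
t 31.0 tcp [0.4684 0.2799 0.2011] jawang 22.78 down [-0.001 -0.001 -1.   ] F [ 0.4  0.  -0.6] w 0.0401
delta [ 0.0006  0.0011 -0.0811] turn rad 0.0003
```

View pics/s11c.png

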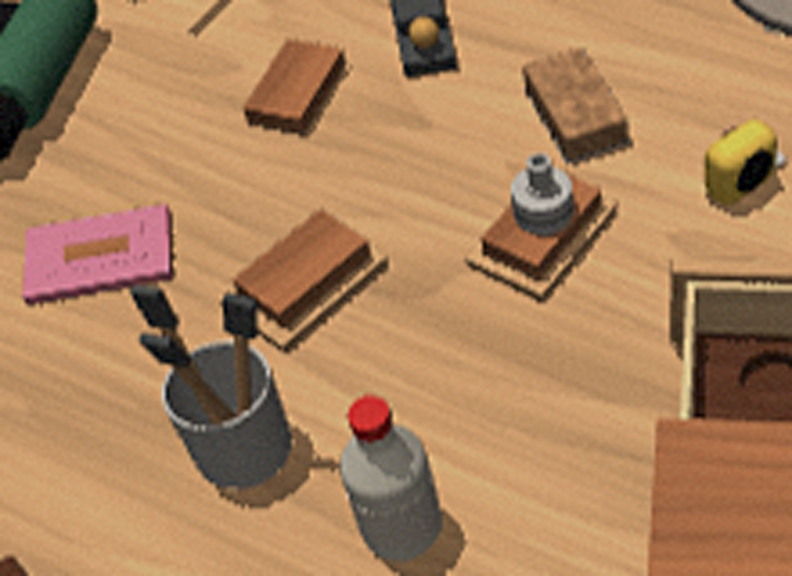

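Request:
send_rows:
  rows: "0 0.001 -0.04 0 0 0;0 0 -0.04 0 0 0;0 0 -0.025 0 0 0;0 0 -0.015 0 0 0;0 0 -0.01 0 0 0;0 0 -0.005 0 0 0;0 0 0 0 0 0;0 0 0 0 0 0"

```text
clock: 31.85
tcp_pos: [0.469, 0.2828, 0.0676]
orientation: [-1.37, 0.91, -0.911]
contact_force: [0.7, 0.4, 0.2]
grip_width: 0.0402
```

```bash
python3 -c "
from h import *
st(.468,.281,.065,22.8)"
```

```text
t 31.85 tcp [0.469  0.2828 0.0676] jawang 22.82 down [ 0.002  0.001 -1.   ] F [0.7 0.4 0.2] w 0.0402
delta [-0.001  -0.0018 -0.0026] turn rad -0.0004
```

Request:
send_rows:
  rows: "-0.0005 -0.0015 -0.0025 0 0 0;0 0 0 0 0 0;0 0 0 0 0 0"

```text
clock: 32.15
tcp_pos: [0.468, 0.2808, 0.0644]
orientation: [-1.371, 0.911, -0.911]
contact_force: [0.3, -0.3, -0.3]
grip_width: 0.0401
```

Request:
send_rows:
  rows: "0 0 0 0 0 0;0 0 0 0 0 0;0 0 0 0 0 0;0 0 0 0 0 0;0 0 0 0 0 0;0 0 0 0 0 0"
  grip: 0.01

```text
clock: 32.75
tcp_pos: [0.4678, 0.2809, 0.0642]
orientation: [-1.372, 0.911, -0.911]
contact_force: [-2.4, -1.0, 4.8]
grip_width: 0.0181
```

```bash
python3 -c "
from h import *
st(.57,-.2346,.2,22.8)
f=load('s11');P=(.571,-.236,.034);print(mrect(f,proj(f,P)[0],.034,caul_s))"
```

```text
t 32.75 tcp [0.4678 0.2809 0.0642] jawang 22.84 down [ 0. -0. -1.] F [-2.4 -1.   4.8] w 0.0181
delta [ 0.1022 -0.5155  0.1358] turn rad -0.0006
[ 571.4 -234.6   95.4   55.8  -12.4]
```

```bash
python3 -c "
from h import *
g=load('top0');f=load('scene0');print(onz(g,[(349,156),(307,152)],0), onz(f,[(155,265),(203,286)],0))"
```

```text
[[ 0.69076231 -0.19584471  0.        ]
 [ 0.70363627 -0.05154323  0.        ]] [[ 7.51329473e-01 -1.73698073e-01  1.11022302e-16]
 [ 7.48255982e-01 -2.61787681e-02  0.00000000e+00]]
```

Request:
send_rows:
  rows: "0 0 0.01 0 0 0;0 0 0.02 0 0 0;0 0 0.03 0 0 0;0 0 0.03 0 0 0;0 0 0.03 0 0 0;0.003 -0.015 0.01 0 0 0;0.006 -0.03 0 0 0 0;0.006 -0.03 0 0 0 0;0.006 -0.03 0 0 0 0;0.006 -0.03 0 0 0 0;0.006 -0.03 0 0 0 0;0.006 -0.03 0 0 0 0;0.006 -0.03 0 0 0 0;0.006 -0.03 0 0 0 0;0.006 -0.03 0 0 0 0;0.006 -0.03 0 0 0 0;0.006 -0.03 0 0 0 0;0.006 -0.03 0 0 0 0;0.006 -0.03 0 0 0 0;0.006 -0.03 0 0 0 0"

```text
clock: 34.75
tcp_pos: [0.5542, -0.1554, 0.1936]
orientation: [-1.372, 0.912, -0.91]
contact_force: [0.7, 0.4, -6.0]
grip_width: 0.0179
```

Request:
send_rows:
  rows: "0.006 -0.03 0 0 0 0;0.006 -0.03 0 0 0 0;0.003 -0.0205 0 0 0 0;0 0 0 0 0 0;0 0 0 0 0 0;0 0 0 0 0 0"

```text
clock: 35.35
tcp_pos: [0.5695, -0.2332, 0.1938]
orientation: [-1.372, 0.911, -0.908]
contact_force: [-0.3, 0.2, -5.9]
grip_width: 0.0181
```

```bash
python3 -c "
from h import *
st(.57,-.2346,.105,22.8)
f=save('scene','s12')
cv2.imwrite('pics/s12c.png',cv2.resize(f['pixels'][130:290,90:310][:,:,::-1],None,fx=3.6,fy=3.6,interpolation=cv2.INTER_CUBIC))
"
```

```text
t 35.35 tcp [ 0.5695 -0.2332  0.1938] jawang 22.92 down [-0.001  0.001 -1.   ] F [-0.3  0.2 -5.9] w 0.0181
delta [ 0.0005 -0.0014 -0.0888] turn rad -0.0021
```

View pics/s12c.png

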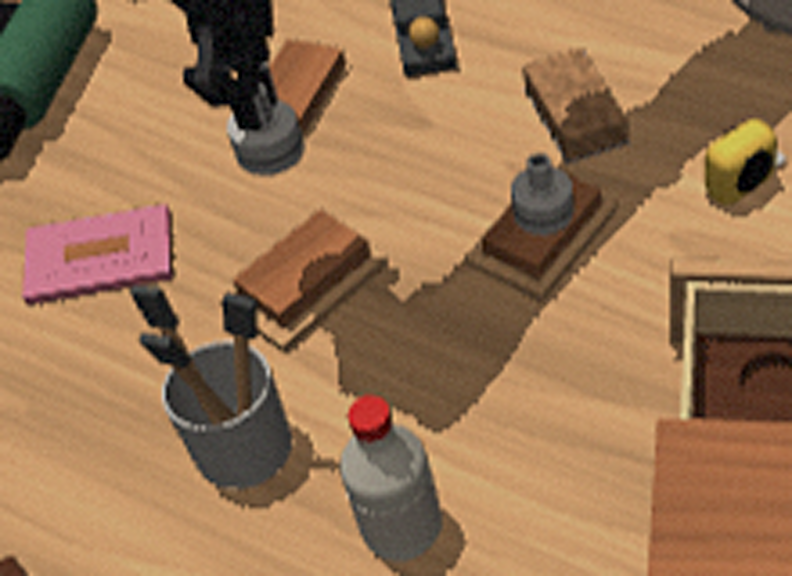

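Request:
send_rows:
  rows: "0.0005 -0.0014 -0.03 0 0 0;0 0 -0.03 0 0 0;0 0 -0.03 0 0 0;0 0 -0.018 0 0 0;0 0 -0.009 0 0 0;0 0 -0.003 0 0 0;0 0 0 0 0 0;0 0 0 0 0 0;0 0 0 0 0 0"

```text
clock: 36.3
tcp_pos: [0.5712, -0.2362, 0.0753]
orientation: [-1.371, 0.909, -0.912]
contact_force: [-0.6, -0.3, -6.2]
grip_width: 0.0182
```

```bash
python3 -c "
from h import *
st(.57,-.2346,.0712,22.8)"
```

```text
t 36.3 tcp [ 0.5712 -0.2362  0.0753] jawang 22.83 down [ 0.002 -0.001 -1.   ] F [-0.6 -0.3 -6.2] w 0.0182
delta [-0.0012  0.0016 -0.0041] turn rad -0.0005
```

Request:
send_rows:
  rows: "-0.001 0.0015 -0.0015 0 0 0;0 0 -0.001 0 0 0;0 0 -0.0005 0 0 0;0 0 -0.0005 0 0 0;0 0 -0.0005 0 0 0;0 0 0 0 0 0;0 0 0 0 0 0"

```text
clock: 37.0
tcp_pos: [0.5694, -0.2345, 0.0714]
orientation: [-1.372, 0.911, -0.911]
contact_force: [-5.6, 1.4, 7.8]
grip_width: 0.0178
```

```bash
python3 -c "
from h import *
st(.57,-.2346,.0712,22.8)"
```

```text
t 37.0 tcp [ 0.5694 -0.2345  0.0714] jawang 22.83 down [-0.    -0.001 -1.   ] F [-5.6  1.4  7.8] w 0.0178
delta [ 0.0006 -0.0001 -0.0002] turn rad -0.0004
```

Request:
send_rows:
  rows: "0 0 0 0 0 0;0 0 0 0 0 0;0 0 0 0 0 0;0 0 0 0 0 0;0 0 0.02 0 0 0;0 0 0.04 0 0 0;0 0 0.04 0 0 0;0 0 0.03 0 0 0;-0.01 0.025 0 0 0 0;-0.016 0.04 0 0 0 0;-0.016 0.04 0 0 0 0;-0.016 0.04 0 0 0 0;-0.016 0.04 0 0 0 0;-0.016 0.04 0 0 0 0;-0.016 0.04 0 0 0 0;-0.016 0.04 0 0 0 0;-0.016 0.04 0 0 0 0;-0.016 0.04 0 0 0 0;-0.016 0.04 0 0 0 0;-0.008 0.023 0 0 0 0"
  grip: 0.03

```text
clock: 39.0
tcp_pos: [0.3898, 0.2168, 0.2007]
orientation: [-1.371, 0.908, -0.908]
contact_force: [0.6, -0.1, -0.2]
grip_width: 0.03
```

Request:
send_rows:
  rows: "0 0 0 0 0 0;0 0 0 0 0 0;0 0 0 0 0 0"
  grip: 0.028

```text
clock: 39.3
tcp_pos: [0.3918, 0.2123, 0.1999]
orientation: [-1.372, 0.912, -0.913]
contact_force: [-0.0, 0.0, 0.2]
grip_width: 0.028
```

```bash
python3 -c "
from h import *
st(.392,.214,.077,22.8)
f=save('scene','s13')
a=np.array([[.4425,-.0834,.034],[.57,-.2346,.034]])
cv2.imwrite('pics/s13.png',cv2.resize(f['pixels'][120:300,90:420][:,:,::-1],None,fx=2.4,fy=2.4,interpolation=cv2.INTER_CUBIC))
"
```

```text
t 39.3 tcp [0.3918 0.2123 0.1999] jawang 22.73 down [-0.    -0.001 -1.   ] F [-0.   0.   0.2] w 0.028
delta [ 0.0002  0.0017 -0.1229] turn rad 0.0012
```

View pics/s13.png

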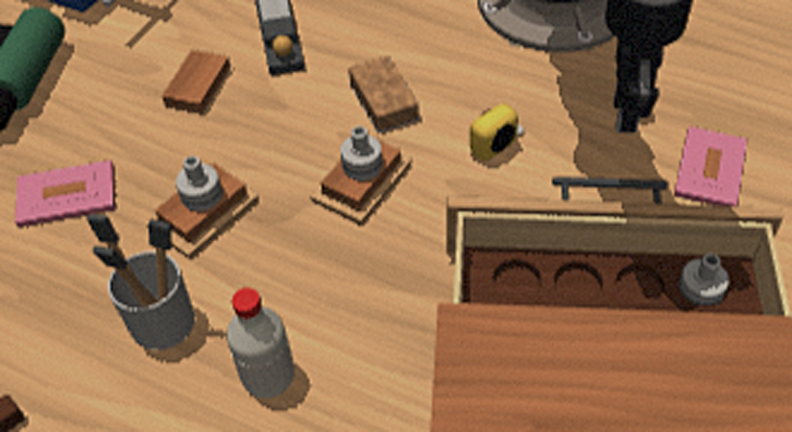

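Request:
send_rows:
  rows: "0 0.0015 -0.04 0 0 0;0 0 -0.04 0 0 0;0 0 -0.025 0 0 0;0 0 -0.012 0 0 0;0 0 -0.006 0 0 0;0 0 0 0 0 0;0 0 0 0 0 0;0 0 0 0 0 0"

```text
clock: 40.15
tcp_pos: [0.3922, 0.2153, 0.0782]
orientation: [-1.37, 0.91, -0.912]
contact_force: [0.4, -0.4, -0.4]
grip_width: 0.0279
```

Request:
send_rows:
  rows: "0 0 0 0 0 0;0 0 0 0 0 0;0 0 0 0 0 0;0 0 0 0 0 0;0 0 0 0 0 0"
  grip: 0

```text
clock: 40.65
tcp_pos: [0.3918, 0.215, 0.0778]
orientation: [-1.371, 0.91, -0.912]
contact_force: [-0.6, -1.4, 6.9]
grip_width: 0.0089
```

Request:
send_rows:
  rows: "0.0046 0.0019 0 0 0 0;0.0092 0.0039 0 0 0 0;0.0092 0.0039 0 0 0 0;0.0092 0.0039 0 0 0 0;0.0092 0.0039 0 0 0 0;0.0092 0.0039 0 0 0 0;0.0092 0.0039 0 0 0 0;0.0092 0.0039 0 0 0 0;0.0092 0.0039 0 0 0 0;0.0092 0.0039 0 0 0 0;0.0092 0.0039 0 0 0 0;0.0092 0.0039 0 0 0 0;0.0046 0.002 0 0 0 0;0.0028 0.0012 0 0 0 0;0 0 0 0 0 0;0 0 0 0 0 0"

```text
clock: 42.25
tcp_pos: [0.5055, 0.2635, 0.0779]
orientation: [-1.369, 0.91, -0.912]
contact_force: [2.6, 1.6, 5.1]
grip_width: 0.0092
```

```bash
python3 -c "
from h import *
st(.5125,.2653,.077,22.8)"
```

```text
t 42.25 tcp [0.5055 0.2635 0.0779] jawang 22.82 down [ 0.002  0.001 -1.   ] F [2.6 1.6 5.1] w 0.0092
delta [ 0.007   0.0018 -0.0009] turn rad -0.0004
```

Request:
send_rows:
  rows: "0.0028 0.0012 0 0 0 0;0.0028 0.0012 0 0 0 0;0.0009 0.0004 0 0 0 0;0 0 0 0 0 0;0 0 0 0 0 0"

```text
clock: 42.75
tcp_pos: [0.5114, 0.266, 0.0779]
orientation: [-1.371, 0.91, -0.911]
contact_force: [0.1, -1.5, 8.0]
grip_width: 0.0087
```

Request:
send_rows:
  rows: "0.0009 0.0004 0 0 0 0;0 0 0 0 0 0;0 0 0 0 0 0"

```text
clock: 43.05
tcp_pos: [0.5121, 0.2662, 0.0779]
orientation: [-1.371, 0.91, -0.911]
contact_force: [-0.6, -1.2, 7.9]
grip_width: 0.009
```

Request:
send_rows:
  rows: "0.0009 0.0004 0 0 0 0;0 0 0 0 0 0;0 0 0 0 0 0"

```text
clock: 43.35
tcp_pos: [0.5122, 0.2663, 0.0779]
orientation: [-1.373, 0.911, -0.911]
contact_force: [-3.4, -2.9, 11.6]
grip_width: 0.0089
```

Request:
send_rows:
  rows: "0.0009 0.0004 0 0 0 0;0 0 0 0 0 0;0 0 0 0 0 0"

```text
clock: 43.65
tcp_pos: [0.5121, 0.2663, 0.0778]
orientation: [-1.375, 0.911, -0.911]
contact_force: [-6.4, -4.0, 15.4]
grip_width: 0.0088
```

Request:
send_rows:
  rows: "0.0009 0.0004 0 0 0 0;0 0 0 0 0 0;0 0 0 0 0 0"

```text
clock: 43.95
tcp_pos: [0.5122, 0.2663, 0.0778]
orientation: [-1.377, 0.912, -0.911]
contact_force: [-9.1, -5.9, 18.3]
grip_width: 0.0089
```

Request:
send_rows:
  rows: "-0.0014 -0.0006 0 0 0 0;0 0 0 0 0 0;0 0 0 0 0 0"

```text
clock: 44.25
tcp_pos: [0.5122, 0.2663, 0.0779]
orientation: [-1.374, 0.911, -0.911]
contact_force: [-5.2, -3.1, 12.7]
grip_width: 0.0087
```

Request:
send_rows:
  rows: "0 0 0 0 0 0;0 0 0 0 0 0;0 0 0 0 0 0;0 0 0 0 0 0;0 0 0.02 0 0 0;0 0 0.04 0 0 0;0 0 0.04 0 0 0;0 0 0.04 0 0 0;0 -0.03 0 0 0 0;0 -0.03 0 0 0 0;0 -0.03 0 0 0 0;0 -0.03 0 0 0 0;-0.01 -0.03 0 0 0 0;-0.01 -0.03 0 0 0 0;-0.01 -0.03 0 0 0 0;0 0 0 0 0 0;0 0 0 0 0 0;0 0 0 0 0 0"
  grip: 0.028

```text
clock: 46.05
tcp_pos: [0.4835, 0.0578, 0.2173]
orientation: [-1.371, 0.91, -0.91]
contact_force: [0.0, 0.1, 0.3]
grip_width: 0.0281
```

```bash
python3 -c "
from h import *
st()
f=save('scene','s14');g=save('top','t14')
a=load('scene0');
for im,n in((f,'new'),(a,'old')): 
  print(n)
x=cv2.resize(f['pixels'][225:270,260:450][:,:,::-1],None,fx=4.2,fy=4.2,interpolation=cv2.INTER_CUBIC)
y=cv2.resize(a['pixels'][225:270,260:450][:,:,::-1],None,fx=4.2,fy=4.2,interpolation=cv2.INTER_CUBIC)
cv2.imwrite('pics/cmp.png',np.vstack([x,y]))
cv2.imwrite('pics/s14c.png',cv2.resize(f['pixels'][130:290,90:310][:,:,::-1],None,fx=3.6,fy=3.6,interpolation=cv2.INTER_CUBIC))
cv2.imwrite('pics/t14c.png',cv2.resize(g['pixels'][150:270,280:430][:,:,::-1],None,fx=5,fy=5,interpolation=cv2.INTER_CUBIC))
"
```

```text
t 46.05 tcp [0.4835 0.0578 0.2173] jawang 22.9 down [ 0.001  0.001 -1.   ] F [0.  0.1 0.3] w 0.0281
new
old
```

View pics/cmp.png

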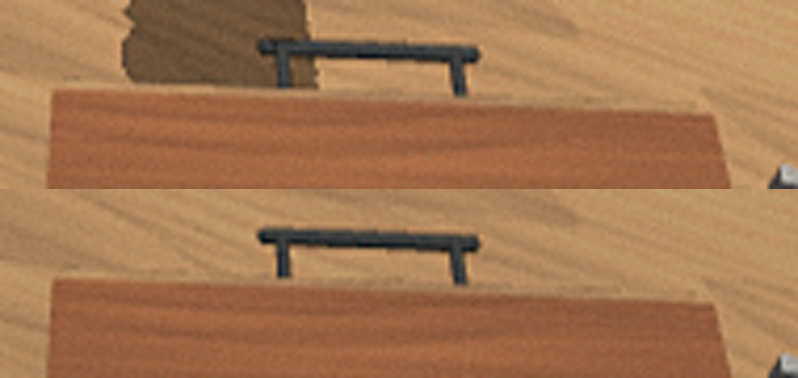

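View pics/s14c.png

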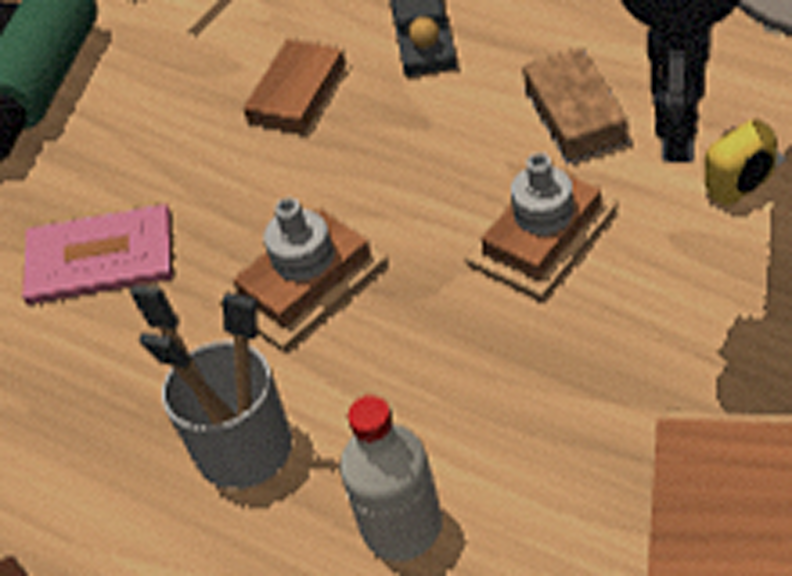

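View pics/t14c.png

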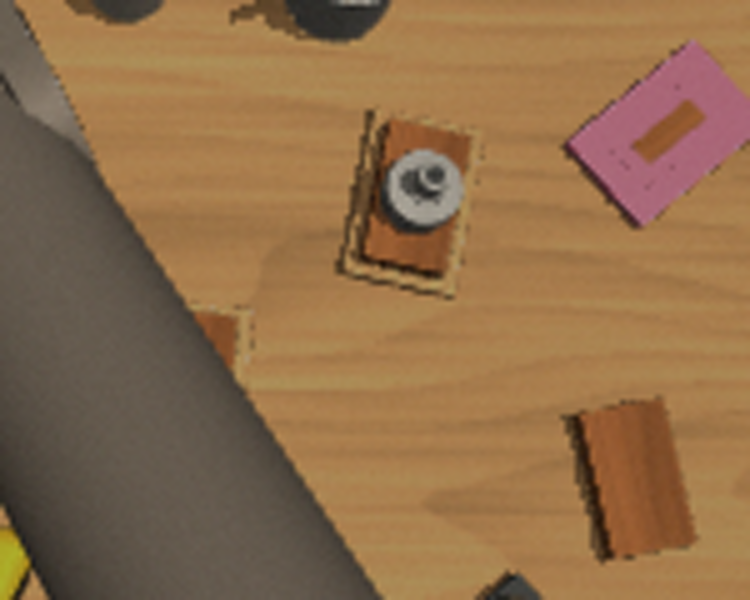

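```bash
python3 -c "
from h import *
g=load('t14');f=load('s14')
q=np.array([(424,187)])/5+[279.6,149.6];print('B disc top',onz(g,q,.066))
k=np.array([(435,173)])/5+[279.6,149.6];print('B knob',onz(g,k,.096))
pl=np.array([(373,112),(483,133),(453,295),(342,270)])/5+[279.6,149.6];print('B plaque',onz(g,pl,.012).mean(0))
s=lambda p:np.array(p)/3.6+[89.64,129.64]
print('scene knobs',onz(f,s([(288,203),(540,159)]),.096))
print('scene disc tops',onz(f,s([(296,235),(542,187)]),.066))
for P in [(.4425,-.083,.034),(.57,-.235,.034)]:print(mrect(f,proj(f,P)[0]+[0,6],.034,caul_s),mrect(g,proj(g,P)[0]+[0,8],.034,caul_t))
"
```

```text
B disc top [[ 0.56575334 -0.23287175  0.066     ]]
B knob [[ 0.5675363  -0.23406395  0.096     ]]
B plaque [ 0.56861778 -0.23577579  0.012     ]
scene knobs [[ 0.56512906 -0.23470222  0.096     ]
 [ 0.44046229 -0.08217492  0.096     ]]
scene disc tops [[ 0.5707038  -0.23078081  0.066     ]
 [ 0.4428173  -0.0814702   0.066     ]]
[473.  -86.2  55.8  36.9  83.7] [ 4.724e+02 -1.021e+02  2.940e+01  2.270e+01 -4.000e-01]
[ 601.3 -241.4   55.4   33.7   78.1] [ 535.3 -227.3   55.2   29.3   82.6]
```

```bash
python3 -c "
from h import *
st(); print(r.hand_in())"
```

```text
t 46.15 tcp [0.4835 0.0581 0.2172] jawang 22.95 down [ 0.     0.001 -1.   ] F [ 0.2 -0.3  0. ] w 0.0278
the job is handed in; nothing more can be done
None
```

Two plaques were on the bench. Each now has a caul laid centred and square over its veneer patch, with one steel weight upright in the middle. The drawer is pushed shut. I handed the job in at about 46 s.

- **Cauls:** after placing, they measured about 1–2 mm from the patch centres and within about 0.5° of the plaques' angles.
- **Weights:** both stand upright. Averaged over the readings, their centres were within about 3–4 mm of the caul centres, and the two cameras disagreed by up to about 5 mm. For the weight on the plaque nearest the robot, the final check used the scene camera only, because the arm blocked the top view.
- **Failed check:** re-measuring the cauls with the weights on gave no usable result, because the weights split the brown area the script looks for. I relied on the measurements taken before the weights went on, plus the final pictures.
- **Drawer:** it was pushed until it stopped, at about 10 N sideways. The handle ended in the same place in the picture as at the start.
- **Everything else:** the glue bottle and brush jar still stand. I left the spare caul, the third weight, the pink look-alikes and the cork block where they were, and saw no plaque shift during the run.

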